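# Fit the beaker rack to the lab shaker and load the sample pots

### The job

Make the shaker ready for a run: set the blue-sleeved rack flat on the shaker platform between its locating pins, then use the red T-handled key to turn both red clamps clockwise to their stops so that they hold the rack down, never pushing the clamps with the gripper. Once both clamps are locked, nest every yellow-lidded sample pot on the bench into a sleeve of its own, upright and fully home with only a light push so that it does not jam. The key must end back upright in its black stand, and the other things on the bench stay where they are.

Things in the scene. Friction and masses are not known exactly. Their poses are not given: they have to be found in the camera images.
- platform (a point): Centre of the shaker platform's top, 95 mm above the bench: the rack's origin belongs here. White shaker, fixed, 220 x 260 mm (x, y), its dials facing -x; z up. Eight steel locating pins (12 mm diameter, 17 mm high, tapered tops) round a 160 mm square give the rack 2 mm play each side, its sides along this point's x and y; any of its four quarter turns fits.
- clamp_left (a joint): Left captive clamp knob (on the shaker's +y side): angle in rad, 0 = claw open, along the platform's edge; grows as the knob turns clockwise seen from above; 1.571 = hard stop, claw pointing at the platform's centre, over the rack's base plate with 2.5 mm air. Friction about 0.1 N m; it stays where it is left. Starts between 0 and 0.3.
- clamp_right (a joint): Right captive clamp knob (on the shaker's -y side); same meaning of values as the left one.
- recess_left (a point): Centre of the mouth of the left knob's square recess, which faces up, 41 mm above the platform, 106 mm from its centre. The recess is 18.5 x 18.5 mm and 24 mm deep, its sides along this point's x and y axes, which turn with the knob. Dark steel knob, 40 mm diameter; its red claw (18 mm wide, 6 mm thick, underside 10.5 mm above the platform) reaches 50 mm from the axis along +x.
- recess_right (a point): Centre of the mouth of the right knob's square recess; same sizes and axes as the left.
- key: Steel T-handled square key, 0.2 kg, 145 mm tall, starting upright in its stand. Origin at the tip's underside, z up. Tip 16 x 16 mm (sides along x and y, edges rounded), 56 mm long, narrowing to 12 mm over the lowest 5 mm; 12 mm round shank; red handle bar 90 mm long (x), 16 mm thick (y), 121 to 145 mm above the origin. In a recess it has 1.2 mm play each side and turns up to 0.22 rad before it takes the knob along; the tip is greased.
- stand_hole (a point): The key's stand is a black block 60 x 60 x 50 mm fixed to the bench; this is the centre of the mouth of its square hole (20 x 20 mm, 44 mm deep, 2 mm bevel, sides along this point's x and y), on the stand's top, 50 mm above the bench. The key's origin is 44 mm below this point when it stands in the hole.
- rack: Loose rack, 0.55 kg: aluminium base plate 156 x 156 x 8 mm with four blue tapered sleeves (58 mm outside diameter at the top, tops 58 mm above the underside) in a square of 80 mm pitch, and in the middle a post with a black handle bar 56 mm long (along x), 16 mm thick (y), from 72 to 92 mm above the underside. Origin at the centre of the underside, z up.
- seat_1 (a point): Sleeve 1 of the rack (at -40, 40 mm from the rack's centre): the point on its axis, 14 mm above the rack's underside, where the foot of a pot that is fully home lies (within 5 mm; sideways within 5 mm). Axes as the rack's. The sleeve's mouth is 44 mm above this point, 52 mm inside diameter.
- seat_2 (a point): Sleeve 2 of the rack (at -40, -40 mm from the rack's centre): the point on its axis, 14 mm above the rack's underside, where the foot of a pot that is fully home lies (within 5 mm; sideways within 5 mm). Axes as the rack's. The sleeve's mouth is 44 mm above this point, 52 mm inside diameter.
- seat_3 (a point): Sleeve 3 of the rack (at 40, 40 mm from the rack's centre): the point on its axis, 14 mm above the rack's underside, where the foot of a pot that is fully home lies (within 5 mm; sideways within 5 mm). Axes as the rack's. The sleeve's mouth is 44 mm above this point, 52 mm inside diameter.
- seat_4 (a point): Sleeve 4 of the rack (at 40, -40 mm from the rack's centre): the point on its axis, 14 mm above the rack's underside, where the foot of a pot that is fully home lies (within 5 mm; sideways within 5 mm). Axes as the rack's. The sleeve's mouth is 44 mm above this point, 52 mm inside diameter.
- pot_1: White tapered sample pot with a yellow screw lid, about 0.15 kg, bottom-heavy, standing on the bench; may be absent. Origin at the centre of its underside, z up. 44 mm diameter at the foot, widening to 57 mm at 70 mm height; lid 60 mm diameter from 70 to 88 mm. Its taper matches the sleeves' and grips in them: a push of 3 to 8 N seats it, one over 25 N jams it.
- pot_2: White tapered sample pot with a yellow screw lid, about 0.15 kg, bottom-heavy, standing on the bench; may be absent. Origin at the centre of its underside, z up. 44 mm diameter at the foot, widening to 57 mm at 70 mm height; lid 60 mm diameter from 70 to 88 mm. Its taper matches the sleeves' and grips in them: a push of 3 to 8 N seats it, one over 25 N jams it.
- pot_3: White tapered sample pot with a yellow screw lid, about 0.15 kg, bottom-heavy, standing on the bench; may be absent. Origin at the centre of its underside, z up. 44 mm diameter at the foot, widening to 57 mm at 70 mm height; lid 60 mm diameter from 70 to 88 mm. Its taper matches the sleeves' and grips in them: a push of 3 to 8 N seats it, one over 25 N jams it.
- pot_4: White tapered sample pot with a yellow screw lid, about 0.15 kg, bottom-heavy, standing on the bench; may be absent. Origin at the centre of its underside, z up. 44 mm diameter at the foot, widening to 57 mm at 70 mm height; lid 60 mm diameter from 70 to 88 mm. Its taper matches the sleeves' and grips in them: a push of 3 to 8 N seats it, one over 25 N jams it.
- dishes: Stack of clear culture dishes, 94 mm diameter, 44 mm high; not part of the job, leave it alone. Origin under its centre.
- slide_box: Blue and yellow slide box, 85 x 100 x 36 mm; leave it alone. Origin under its centre.
- tip_box: Purple pipette tip box, 122 x 87 x 75 mm; leave it alone. Origin under its centre.
- amber_bottle: Amber bottle, 68 mm diameter, 150 mm high; leave it alone. Origin under its centre.
- wash_bottle: White bottle with a red cap, 72 mm diameter, 170 mm high; leave it alone. Origin under its centre.
- jar: White jar with a green lid, 68 mm diameter, 75 mm high; leave it alone. Origin under its centre.

How it is judged:
By the outcome, as a careful person would: the job done as asked, in the order asked, and still so for the second after the job is handed in, with the robot touching nothing.
Of pot_1, pot_2, pot_3, pot_4 only 2 to 4 are there at a start; the rules pass over those that are not, and their reading is None.
At some moment in a run one of pot_1, pot_2, pot_3, pot_4 may be knocked a few centimetres aside while the robot is not near it.
It also fails if it takes over 208 s, if anything falls off the work surface, if the arm or the gripper's body presses on something with over 40 N, if the wrist force passes 120 N, or if a joint passes its speed limit or range.

### The arm

A 7-joint arm with a two-finger parallel gripper is mounted at the origin on the work surface. World frame = base frame: x ahead of the robot, y to its left, z up, the work surface at z = 0. Lengths are in m, angles in rad, forces in N, time in s.
With the tool pointing down it reaches from about 0.425 to 0.925 m from the base axis. Payload 6.8 kg.
Tool frame: the origin (TCP) lies midway between the tips of the shut fingers; the grasp point (between the pads) lies 19 mm behind it (bot.pinch_z is the distance from the TCP to the grasp point, in m); x points along the fingers, y is the direction in which the jaws open and shut, and the axes are right-handed (so a half turn about x gives the same grasp; the last joint's range is limited). The gripper opens to 85 mm and grips with 20 to 120 N. Pads are 22 mm wide; open, the fingers measure 114 mm over their backs; the gripper's body (76 mm by 85 mm) begins 54 mm behind the grasp point. The pads swing forward as they close: fully open they stand 13 mm farther back than shut.
Start: joints at [-1.349, 0.477, 0.022, 1.555, -0.011, 1.109, -0.083], TCP at [0.219, 0.639, 0.231] pointing down, gripper open.
Joint ranges: [-2.96, 2.96], [-0.34, 2.1], [-1.41, 1.46], [0.24, 2.44], [-1.37, 4.51], [0.17, 1.92], [-2.96, 2.96]. Speed limits (rad/s): [2.39, 2.39, 3.14, 3.14, 3.14, 3.14, 3.14].

### API

Orientations are given as a unit quaternion [w, x, y, z].
In Python, from station import bot gives the robot as it stands. The module is installed in compiled form; this text tells all that it offers.
- The arm moves only by the tool step_arm, never from a script. Its argument "plan" is a list of rows, each a list of 6 numbers: the shift along the tool's x, y, z in units of 40 mm (1.0 is 40 mm), then the turn, a rotation vector about the tool's x, y, z in units of 360 degrees (1.0 is 360 degrees). In form: [[dx, dy, dz, ax, ay, az], ...]. A call has 1 to 8 rows; each row shifts and turns the commanded pose from where the row before left it, along the tool's axes as they then stand; what a row does not reach is not made up. A row lasts 1/8 s, in which the tool goes at most 62.5 mm and 10.7 degrees, less where a joint would pass 70% of its speed; a pose out of reach is approached as far as the arm can. A call with a number of a shift or a turn outside -1 to 1 is refused whole. A call with a gripper value outside its range is refused whole. "fingers" is the closure, from -1 (fully open) to 1 (shut), set as the call begins (left out, the last holds). The fingers move at their own pace and stop on an object; "force" is the grip in N (left out, the last holds). Time passes only in rows, so rows that do not move let the fingers close. It gives the time, the measured TCP pose, the force and the opening at its end, in the units of the state.
- bot.get_obs(): the state, without advancing time (a new reading comes with each control period).
- bot.read_camera(name): name is "scene" or "top"; returns (picture, depth): 400x640x3 uint8, red, green, blue; 400x640 float32, m along the optical axis (not along the pixel's ray), 0 where there is no reading.
- bot.camera_model(name): a dict with "mtx" (3x3 intrinsics, pixels), "origin" and "rotation" of the camera in the world. Camera axes: x right, y up, looking along -z (the intrinsics and any distortion apply to the point x, -y, -z); pixel columns grow to the right and rows downward; lengths in m; the calibration is good to about 2 mm. A picture is of the moment at which its call begins. camera_model takes no time and is no camera call.
- bot.hand_in(): hands the job in, once; it reports no verdict.
The state is a dict: "t": time; "q": joint angles; "joint_vel": joint speeds; "joint_torque": joint torques, N m; "eef_pos": TCP position; "tool_rot": TCP orientation; "contact_force": force on the tool from outside, world axes, zero at the start; "torque": the same for the moment, N m; "gripper_width": opening from 0.0 (shut) to 1.0 (fully open).
Only numpy, scipy, OpenCV 4.12 (cv2) and the standard library are available. Lean on these libraries where they do the work, as an engineer would, in place of code of your own. Each camera call takes 0.05 s, during which the arm holds its last target.

## Working session

There is one attempt and no reset: what is moved stays moved. The work goes in short steps, Python scripts to look and compute and a tool call to move; the robot and the scene stay as the last step left them, time stands still between calls to the robot, and variables do not carry over. Pictures are saved under pics/ and viewed, and the job is handed in when it is done.

Besides the shell and the picture viewer there is one more tool, called as name(argument=value, ...), one argument or row to a line, values as JSON. step_arm: Moves the arm, as the interface text tells. Shifts and turns lie within -1 to 1; 1 stands for 40 mm of shift or 360 degrees of turn. Its arguments: {"type":"object","properties":{"plan":{"type":"array"},"fingers":{"type":"number"},"force":{"type":"number"}},"required":["plan"]}

```bash
mkdir -p pics
python3 - <<'E'
from station import bot
import cv2,numpy as np
o=bot.get_obs()
for k,v in o.items(): print(k,np.round(v,4))
print(bot.pinch_z)
for n in ("scene","top"):
    p,d=bot.read_camera(n); cv2.imwrite(f"pics/{n}0.png",p[:,:,::-1]); np.save(f"pics/{n}0.npy",d)
    m=bot.camera_model(n); print(n,{k:np.round(v,4).tolist() for k,v in m.items()})
E
```

```text
t 0.0
q [-1.3491  0.4778  0.0223  1.5565 -0.0115  1.1093 -0.0831]
joint_vel [-0.001   0.0002  0.0006 -0.002   0.0019  0.0022 -0.0002]
joint_torque [ 1.40000e-03 -5.96474e+01  1.60890e+00 -2.81189e+01  1.25000e-02
  9.30000e-03 -0.00000e+00]
eef_pos [0.2184 0.638  0.2303]
tool_rot [ 0.6975  0.1154  0.6976 -0.1167]
contact_force [0.2925 1.3112 0.4779]
torque [0.0385 0.0865 0.0443]
gripper_width 0.999
0.0187
scene {'mtx': [[461.7567, 0.0, 320.2023], [0.0, 461.7567, 200.7891], [0.0, 0.0, 1.0]], 'origin': [1.406, 0.152, 1.2084], 'rotation': [0.595, 0.2047, 0.2465, 0.7371]}
top {'mtx': [[501.642, 0.0, 320.8421], [0.0, 501.642, 197.7829], [0.0, 0.0, 1.0]], 'origin': [0.3659, -0.0338, 1.5059], 'rotation': [-0.7034, -0.054, 0.0473, 0.7072]}
```

View pics/scene0.png

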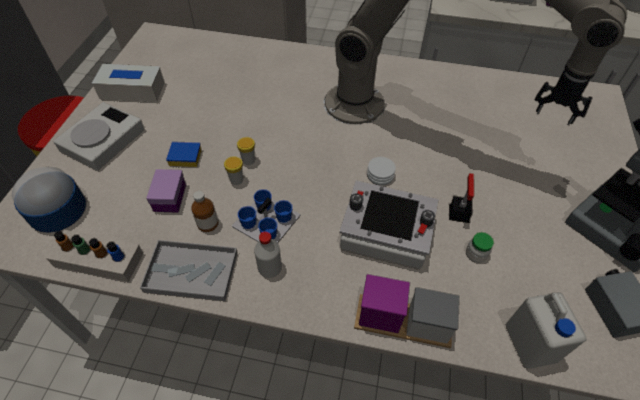

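View pics/top0.png

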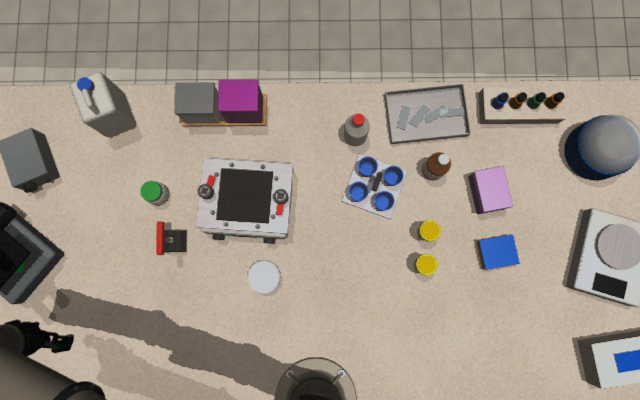

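```bash
cat > h.py <<'E'
from station import bot
import cv2,numpy as np
from scipy.spatial.transform import Rotation as R
def rot(q): return R.from_quat([q[1],q[2],q[3],q[0]])
def cloud(n,d,m=None):
    m=m or bot.camera_model(n); K=m["mtx"]
    v,u=np.mgrid[0:400,0:640]
    P=np.stack([(u-K[0,2])/K[0,0]*d,-(v-K[1,2])/K[1,1]*d,-d],-1)
    W=P.reshape(-1,3)@rot(m["rotation"]).as_matrix().T+np.array(m["origin"])
    W[d.reshape(-1)==0]=np.nan
    return W.reshape(400,640,3)
def pix(n,W):
    m=bot.camera_model(n);K=m["mtx"]
    c=(np.atleast_2d(W)-m["origin"])@rot(m["rotation"]).as_matrix()
    return np.stack([K[0,2]+K[0,0]*c[:,0]/-c[:,2],K[1,2]-K[1,1]*c[:,1]/-c[:,2]],-1)
def ray(n,u,v,z):
    m=bot.camera_model(n);K=m["mtx"]
    d=rot(m["rotation"]).apply([(u-K[0,2])/K[0,0],-(v-K[1,2])/K[1,1],-1]); o=np.array(m["origin"])
    return o+d*(z-o[2])/d[2]
def shot(name):
    out={}
    for n in ("scene","top"):
        p,d=bot.read_camera(n); cv2.imwrite(f"pics/{n}{name}.png",p[:,:,::-1]); np.save(f"pics/{n}{name}.npy",d); out[n]=(p,d)
    return out
def crop(n,name,x0,x1,y0,y1):
    p=cv2.imread(f"pics/{n}{name}.png")[y0:y1,x0:x1]
    s=min(800/(x1-x0),600/(y1-y0))
    cv2.imwrite(f"pics/c_{n}{name}_{x0}_{y0}.png",cv2.resize(p,None,fx=s,fy=s,interpolation=cv2.INTER_CUBIC)[:600,:800]); print(s)
E
python3 - <<'E'
from h import *
crop("top","0",140,300,150,270)
crop("top","0",330,450,140,230)
p=cv2.imread("pics/top0.png")[:,:,::-1].astype(int)
d=np.load("pics/top0.npy"); W=cloud("top",d)
ps=cv2.imread("pics/scene0.png")[:,:,::-1].astype(int); ds=np.load("pics/scene0.npy"); WS=cloud("scene",ds)
def st(n,W,mask):
    nl,l,s,c=cv2.connectedComponentsWithStats(mask.astype(np.uint8))
    for i in range(1,nl):
        if s[i,4]>=12:
            w=W[l==i]; w=w[~np.isnan(w[:,0])]
            print(n,s[i],np.round(c[i],1),"med",np.round(np.median(w,0),4),"mid",np.round((np.percentile(w,3,0)+np.percentile(w,97,0))/2,4))
for nm,pp,ww in (("top",p,W),("scene",ps,WS)):
    r,g,b=pp[...,0],pp[...,1],pp[...,2]
    st(nm+" yel",ww,(r>120)&(g>100)&(b<0.4*g)&(abs(r-g)<90))
    st(nm+" red",ww,(r>110)&(g<60)&(b<60))
    st(nm+" blu",ww,(b>60)&(r<0.5*b)&(g<0.7*b))
# bench height
m=(abs(W[...,2])<0.02); print(np.nanmedian(W[...,2][m]), np.nanmedian(WS[...,2][abs(WS[...,2])<.02]))
E
```

```text
5.0
6.666666666666667
top yel [420 221  21  20 337] [429.6 230.4] med [ 0.4765 -0.3271  0.0885] mid [ 0.4755 -0.3284  0.0885]
top yel [416 254  21  21 350] [426.2 264.2] med [ 0.3816 -0.3146  0.0885] mid [ 0.3817 -0.315   0.0884]
top red [353 115  11  10  86] [358.  119.3] med [ 0.7763 -0.1249  0.1701] mid [ 0.776  -0.1242  0.17  ]
top red [207 176   8  11  55] [210.6 180.8] med [0.6173 0.2901 0.1109] mid [0.6176 0.2903 0.1052]
top red [277 204   6  11  36] [279.3 208.6] med [0.5389 0.0963 0.1105] mid [0.5363 0.0951 0.1121]
top red [157 222   6  33 165] [159.3 237.7] med [0.4569 0.416  0.1495] mid [0.4544 0.4172 0.15  ]
top blu [ 77  78  15  13 140] [84.  83.5] med [0.8779 0.6294 0.1897] mid [0.8786 0.6297 0.1889]
top blu [496  94  11  11  30] [500.3 100.7] med [ 0.8499 -0.5437  0.092 ] mid [ 0.8557 -0.5477  0.0952]
top blu [578 118  42  57 155] [589.4 152.4] med [ 0.6871 -0.7826  0.09  ] mid [ 0.7138 -0.8135  0.0893]
top blu [359 157  18  19 194] [366.4 167.6] med [ 0.6725 -0.1579  0.0105] mid [ 0.6691 -0.1591  0.0317]
top blu [384 167  19  19 199] [391.8 176.6] med [ 0.6438 -0.2332
[... 1688 characters left out ...]
 0.5562 -0.1948  0.0581]
scene blu [274 201  18  15  99] [283.1 210. ] med [ 0.5868 -0.1298  0.052 ] mid [ 0.5938 -0.1296  0.0346]
scene blu [238 207  18  15  96] [247.3 216.3] med [ 0.6355 -0.2328  0.0527] mid [ 0.64   -0.2313  0.0339]
scene blu [ 16 208  43   9  55] [ 37.5 213.3] med [ 0.7969 -0.8209  0.0886] mid [ 0.7859 -0.8366  0.0885]
scene blu [258 218  19  16 103] [268.4 226. ] med [ 0.653  -0.1589  0.0525] mid [ 0.6657 -0.1567  0.0345]
scene blu [107 250  11   5  22] [111.9 252. ] med [ 0.8701 -0.5477  0.0897] mid [ 0.8622 -0.5615  0.0721]
scene blu [557 319  18  16 223] [565.9 326.2] med [0.878  0.6289 0.1893] mid [0.8777 0.6287 0.1893]
0.00034183577616986316 0.00013331816246409112
```

View crops.

View pics/c_top0_140_150.png

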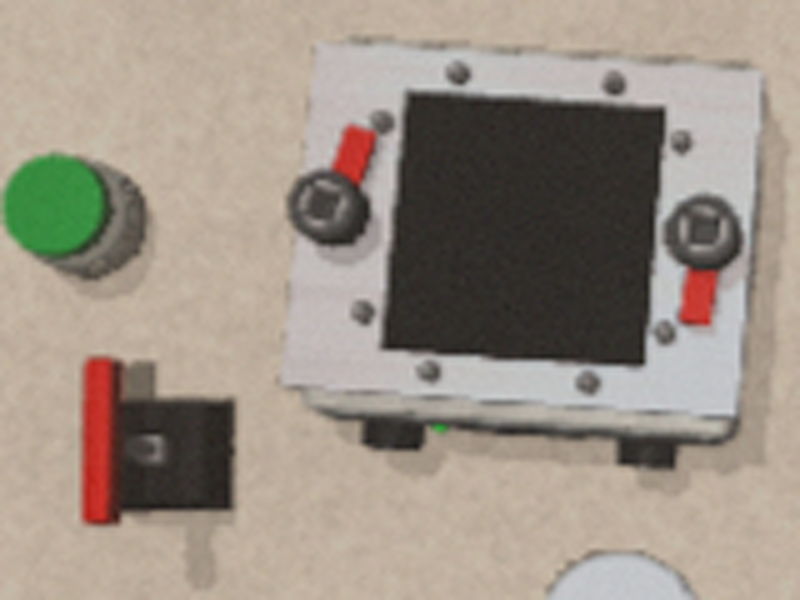

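View pics/c_top0_330_140.png

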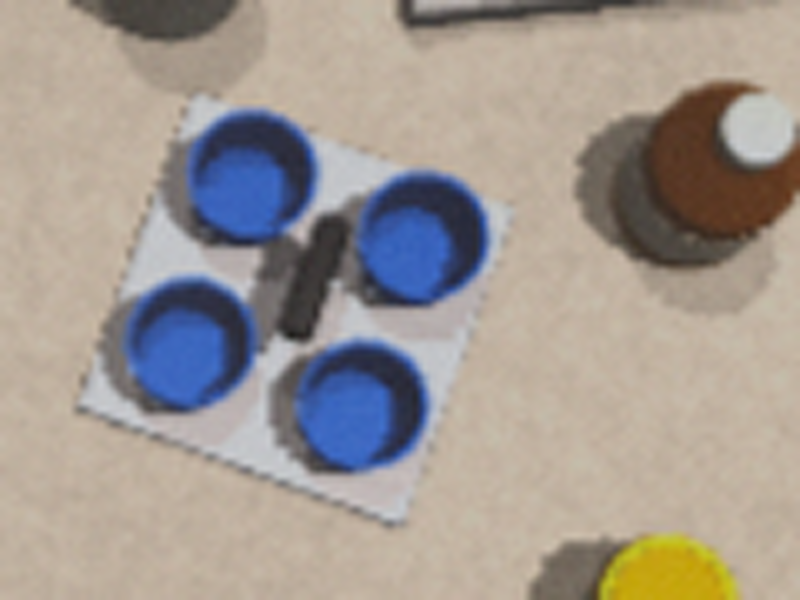

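```bash
cat > meas.py <<'E'
from h import *
def near(W,c,r): return np.hypot(W[...,0]-c[0],W[...,1]-c[1])<r
def rect(xy):
    (c,(w,h),a)=cv2.minAreaRect((xy*1000).astype(np.float32)); return np.round(c,1),np.round((w,h),1),round(a,2)
E
python3 - <<'E'
from meas import *
for n in ("top","scene"):
    p=cv2.imread(f"pics/{n}0.png")[:,:,::-1].astype(int);W=cloud(n,np.load(f"pics/{n}0.npy"))
    z=W[...,2]
    m=near(W,(0.58,0.19),0.2)&(z>0.09)&(z<0.1)
    print(n,"platform rect",rect(W[m][:,:2]),np.median(z[m]))
    g=p.sum(-1)
    mb=m&(g<150)&near(W,(0.58,0.19),0.09); print(" mat",rect(W[mb][:,:2]),W[mb].mean(0))
    for c in ((.57,.30),(.55,.09)):
        mk=near(W,c,0.06)&(z>0.128)&(z<0.14); q=W[mk]; print(" knob",len(q),rect(q[:,:2]),cv2.minEnclosingCircle((q[:,:2]*1000).astype(np.float32)),np.median(q,0))
    m=near(W,(.62,-.18),.13)&(z>0.004)&(z<0.012); print(" rack base",rect(W[m][:,:2]),np.median(z[m]))
    m=near(W,(.62,-.18),.1)&(z>0.085)&(z<0.1); print(" rack handle",rect(W[m][:,:2]),np.median(z[m]))
    cs=[]
    for c in ((.669,-.159),(.6395,-.233),(.5932,-.1267),(.5662,-.2048)):
        m=near(W,c,.04)&(z>0.054)&(z<0.062); q=(W[m][:,:2]*1000).astype(np.float32); e=cv2.minEnclosingCircle(q); print("  rim",len(q),e); cs.append(e[0])
    print("  mean",np.mean(cs,0))
    m=near(W,(.455,.417),.08)&(z>0.14)&(z<0.155)
    print(" key handle",m.sum(),rect(W[m][:,:2]),np.median(z[m]))
    m=near(W,(.455,.39),.08)&(z>0.046)&(z<0.054)
    print(" stand",m.sum(),rect(W[m][:,:2]),np.median(z[m]))
E
```

```text
top platform rect (array([579.3, 197.8]), array([261. , 200.6]), 85.69) 0.09526996449754421
 mat (array([578.5, 197. ]), array([147.1, 147.1]), 85.83) [0.57823476 0.19493044 0.09550735]
 knob 117 (array([586.8, 303.2]), array([38.5, 37.3]), 47.84) ((587.19140625, 303.0317687988281), 20.345144271850586) [0.58555087 0.30316969 0.13485661]
 knob 120 (array([570.9,  91.6]), array([38.2, 37.3]), 44.68) ((570.9337768554688, 91.50386047363281), 19.777507781982422) [0.57210553 0.09125631 0.13535669]
 rack base (array([ 619.2, -179.9]), array([252.3, 255.3]), 8.24) 0.007583666629975339
 rack handle (array([ 618.2, -179.9]), array([15.6, 55. ]), 68.66) 0.09162272496660595
  rim 59 ((670.9730834960938, -157.06272888183594), 29.04046630859375)
  rim 63 ((642.57666015625, -231.85276794433594), 28.943363189697266)
  rim 58 ((595.7728881835938, -129.04803466796875), 28.537914276123047)
  rim 55 ((567.2412109375, -203.7395782470703), 28.792163848876953)
  mean [ 619.14096069 -180.42577744]
 key handle 220 (array([456.2, 418.4]), array([90. , 18.7]), 0.87) 0.14921448551586303
 stand 245 (array([456.6
[... 525 characters left out ...]
7) [0.57123412 0.0911722  0.1350789 ]
 rack base (array([ 610.5, -179.8]), array([235.1, 257.2]), 6.88) 0.007818425962643039
 rack handle (array([ 618.1, -180.2]), array([17.2, 55.3]), 71.01) 0.09102804817154642
  rim 58 ((667.5928344726562, -156.91012573242188), 29.445558547973633)
  rim 71 ((639.98388671875, -232.49095153808594), 30.257068634033203)
  rim 66 ((593.3878173828125, -127.96963500976562), 30.76959228515625)
  rim 50 ((564.1773071289062, -204.4791717529297), 30.16983413696289)
  mean [ 616.28546143 -180.46247101]
 key handle 143 (array([455.5, 418.8]), array([89.9, 16.9]), 1.75) 0.14982242196242468
 stand 228 (array([454.9, 417.8]), array([60.4, 64.6]), 89.74) 0.0497359214937062
```

```bash
cat > go.py <<'E'
import sys
from h import *
def go(x,y,z,jaw,rows_t=None):
    """target TCP, jaw-axis (tool y) yaw in deg mod 180; prints turn first, then shifts in the turned frame"""
    o=bot.get_obs(); A=rot(o["tool_rot"]); M=A.as_matrix()
    cur=np.degrees(np.arctan2(M[1,1],M[0,1])); dy=(jaw-cur+90)%180-90   # ccw about world z
    best=None
    T=np.array([[0,0,0],[0,0,0],[-1,0,0]],float)
    a=np.radians(cur+dy); yv=np.array([np.cos(a),np.sin(a),0]); xv=np.array([0,0,-1.]); zv=np.cross(xv,yv)
    Tm=np.stack([xv,yv,zv],1)
    rv=(A.inv()*R.from_matrix(Tm)).as_rotvec()/(2*np.pi)
    d=Tm.T@(np.array([x,y,z])-o["eef_pos"])/0.04
    print("t %.2f cur"%o["t"],np.round(o["eef_pos"],4),"jaw %.2f"%cur,"q",np.round(o["q"],2),"F",np.round(o["contact_force"],1),"T",np.round(o["torque"],2),"w %.3f"%o["gripper_width"])
    n=max(1,int(np.ceil(np.linalg.norm(rv)/0.0295))); print("turn",np.round(rv,4),"rows",n,"each",np.round(rv/n,4))
    n=max(1,int(np.ceil(max(abs(d).max(),np.linalg.norm(d)/1.5)))); print("shift",np.round(d,3),"rows",n,"each",np.round(d/n,3))
if __name__=="__main__": go(*map(float,sys.argv[1:]))
E
python3 go.py 0.618 -0.180 0.23 69.5
python3 - <<'E'
from meas import *
# claws
for n in ("top","scene"):
    p=cv2.imread(f"pics/{n}0.png")[:,:,::-1].astype(int);W=cloud(n,np.load(f"pics/{n}0.npy"));z=W[...,2]
    r,g,b=p[...,0],p[...,1],p[...,2]
    for c in ((.5866,.3031),(.5709,.0916)):
        m=near(W,c,.06)&(r>90)&(g<70)&(b<70)&(z>.108)&(z<.116)
        q=W[m][:,:2]; d=q-np.array(c); e=d.mean(0); print(n,len(q),rect(q),"ang",np.degrees(np.arctan2(e[1],e[0])))
    # pins
    m=near(W,(.5787,.1973),.13)&(z>.104)&(z<.114)&~((r>90)&(g<70))
    nl,l,s,cc=cv2.connectedComponentsWithStats(m.astype(np.uint8))
    yaw=np.radians(-4.3);Rm=np.array([[np.cos(yaw),-np.sin(yaw)],[np.sin(yaw),np.cos(yaw)]])
    for i in range(1,nl):
        if s[i,4]>5:
            u=cc[i]; P=ray(n,u[0],u[1],.111)[:2]; print("  pin",s[i,4],np.round(P,4),np.round((P-[.5787,.1973])@Rm*1000,1))
E
```

```text
t 0.10 cur [0.2185 0.6381 0.2304] jaw 71.11 q [-1.35  0.48  0.02  1.56 -0.01  1.11 -0.08] F [-0.3 -0.2 -0.6] T [ 0.01 -0.   -0.01] w 1.001
turn [0.0045 0.     0.0003] rows 1 each [0.0045 0.     0.0003]
shift [ 1.0000e-02 -1.5659e+01  1.6519e+01] rows 17 each [ 0.001 -0.921  0.972]
top 42 (array([618. , 291.7]), array([15.1, 28.7]), 74.65) ang -20.875871560515925
top 46 (array([536.5,  95.6]), array([14.1, 29.7]), 82.35) ang 173.33497687320835
  pin 11 [0.6664 0.2349] [84.6 44.1]
  pin 9 [0.6598 0.1453] [ 84.8 -45.8]
  pin 16 [0.6371 0.2819] [51.9 88.7]
  pin 12 [0.626  0.1069] [ 54.  -86.6]
  pin 21 [0.5889 0.3068] [  2. 110.]
  pin 10 [0.5774 0.2879] [-8.1 90.2]
  pin 19 [0.5745 0.0919] [   3.7 -105.4]
  pin 9 [0.5419 0.1036] [-29.6 -96.2]
  pin 12 [0.5298 0.2853] [-55.3  84.1]
  pin 10 [0.5183 0.1156] [-54.1 -86. ]
  pin 10 [0.4972 0.2482] [-85.1  44.7]
  pin 7 [0.4888 0.1595] [-86.8 -44.5]
scene 52 (array([618.4, 292.5]), array([16.4, 30.9]), 73.5) ang -18.516207847952703
scene 14 (array([528.2,  99.7]), array([17.4, 13.6]), 49.24) ang 170.45152697844432
  pin 9 [0.4932 0.1593] [-82.4 -44.3]
  pin 8 [0.5189 0.1162] [-53.6 -85.4]
  pin 11 [0.4984 0.2484] [-83.9  44.9]
  pin 9 [0.5322 0.2856] [-53.   84.5]
  pin 20 [0.5834 0.0922] [  12.5 -104.4]
  pin 10 [0.6283 0.1077] [ 56.2 -85.6]
  pin 10 [0.5966 0.2905] [10.9 94.3]
  pin 7 [0.6    0.3125] [ 12.6 116.5]
  pin 10 [0.662  0.1458] [ 86.9 -45.2]
  pin 11 [0.6413 0.2785] [56.4 85.7]
  pin 8 [0.6682 0.2357] [86.4 45. ]
```

step_arm(
  plan=[
    [0,0,0,0.0045,0,0],
    [0,-0.92,0.97,0,0,0],
    [0,-0.92,0.97,0,0,0],
    [0,-0.92,0.97,0,0,0],
    [0,-0.92,0.97,0,0,0],
    [0,-0.92,0.97,0,0,0],
    [0,-0.92,0.97,0,0,0],
    [0,-0.92,0.97,0,0,0],
  ],
  fingers=-1,
  force=60,
)

```text
t: 1.1
eef_pos: [0.3833, 0.3005, 0.2314]
tool_rot: [0.696, 0.126, 0.696, -0.126]
contact_force: [-0.2, -0.5, -0.1]
gripper_width: 1.0
```

step_arm(
  plan=[
    [0,-0.92,0.97,0,0,0],
    [0,-0.92,0.97,0,0,0],
    [0,-0.92,0.97,0,0,0],
    [0,-0.92,0.97,0,0,0],
    [0,-0.92,0.97,0,0,0],
    [0,-0.92,0.97,0,0,0],
    [0,-0.92,0.97,0,0,0],
  ],
)

```text
t: 1.98
eef_pos: [0.5474, -0.0357, 0.2314]
tool_rot: [0.696, 0.126, 0.696, -0.126]
contact_force: [0.9, 0.3, -0.7]
gripper_width: 1.001
```

```bash
python3 go.py 0.618 -0.180 0.14 69.5
```

```text
t 1.98 cur [ 0.5474 -0.0357  0.2314] jaw 69.44 q [-0.39  0.28  0.42  1.88 -0.13  1.01  1.3 ] F [ 0.9  0.3 -0.7] T [ 0.04 -0.04  0.04] w 1.001
turn [-0.0002  0.     -0.0001] rows 1 each [-0.0002  0.     -0.0001]
shift [ 2.286 -2.76   2.917] rows 4 each [ 0.572 -0.69   0.729]
```

step_arm(
  plan=[
    [0.6,-0.69,0.73,0,0,0],
    [0.6,-0.69,0.73,0,0,0],
    [0.6,-0.69,0.73,0,0,0],
    [0.49,-0.69,0.73,0,0,0],
    [0,0,0,0,0,0],
  ],
)

```text
t: 2.6
eef_pos: [0.6165, -0.1822, 0.1378]
tool_rot: [0.695, 0.127, 0.696, -0.129]
contact_force: [-0.4, 0.3, 0.1]
gripper_width: 0.995
```

```bash
python3 go.py 0.618 -0.180 0.064 69.5
```

```text
t 2.60 cur [ 0.6165 -0.1822  0.1378] jaw 69.16 q [-0.11  0.55  0.41  1.74 -0.26  0.91  1.62] F [-0.4  0.3  0.1] T [-0.01  0.08  0.01] w 0.995
turn [-0.0009 -0.0003  0.0004] rows 1 each [-0.0009 -0.0003  0.0004]
shift [1.846 0.065 0.015] rows 2 each [0.923 0.032 0.008]
```

step_arm(
  plan=[
    [0.9,0.06,0.02,-0.001,0,0],
    [0.93,0,0,0,0,0],
    [0,0,0,0,0,0],
    [0,0,0,0,0,0],
  ],
)

```text
t: 3.1
eef_pos: [0.6199, -0.1764, 0.0681]
tool_rot: [0.697, 0.124, 0.696, -0.124]
contact_force: [0.2, 0.1, 0.3]
gripper_width: 0.995
```

```bash
python3 go.py 0.618 -0.180 0.064 69.5
```

```text
t 3.10 cur [ 0.6199 -0.1764  0.0681] jaw 69.86 q [-0.08  0.64  0.37  1.78 -0.31  0.78  1.66] F [0.2 0.1 0.3] T [-0.01  0.02 -0.02] w 0.995
turn [ 0.001   0.0003 -0.0001] rows 1 each [ 0.001   0.0003 -0.0001]
shift [ 0.101 -0.102 -0.012] rows 1 each [ 0.101 -0.102 -0.012]
```

step_arm(
  plan=[
    [0,0,0,0,0,0],
    [0,0,0,0,0,0],
    [0,0,0,0,0,0],
    [0,0,0,0,0,0],
    [0,0,0,0,0,0],
    [0,0,0,0,0,0],
  ],
  fingers=1,
  force=70,
)

```text
t: 3.85
eef_pos: [0.6192, -0.1774, 0.0672]
tool_rot: [0.696, 0.124, 0.696, -0.124]
contact_force: [-1.6, -1.1, 5.2]
gripper_width: 0.173
```

```bash
python3 go.py 0.618 -0.180 0.25 69.5
```

```text
t 3.85 cur [ 0.6192 -0.1774  0.0672] jaw 69.81 q [-0.08  0.64  0.37  1.78 -0.31  0.78  1.66] F [-1.6 -1.1  5.2] T [-0.36  0.4   0.02] w 0.173
turn [0.0009 0.0001 0.0001] rows 1 each [0.0009 0.0001 0.0001]
shift [-4.571 -0.071 -0.006] rows 5 each [-0.914 -0.014 -0.001]
```

step_arm(
  plan=[
    [-0.4,0,0,0,0,0],
    [-0.9,0,0,0,0,0],
    [-0.9,0,0,0,0,0],
    [-0.9,0,0,0,0,0],
    [-0.9,0,0,0,0,0],
    [-0.6,0,0,0,0,0],
  ],
)

```text
t: 4.6
eef_pos: [0.6188, -0.1762, 0.2522]
tool_rot: [0.696, 0.124, 0.696, -0.124]
contact_force: [0.2, -0.7, -5.9]
gripper_width: 0.163
```

```bash
python3 go.py 0.579 0.197 0.25 85.7
```

```text
t 4.60 cur [ 0.6188 -0.1762  0.2522] jaw 69.85 q [-0.15  0.43  0.45  1.64 -0.21  1.12  1.58] F [ 0.2 -0.7 -5.9] T [ 0.02 -0.09  0.07] w 0.163
turn [-0.044   0.     -0.0001] rows 2 each [-0.022  0.    -0.   ]
shift [ 0.054  9.23  -1.692] rows 10 each [ 0.005  0.923 -0.169]
```

step_arm(
  plan=[
    [0,0,0,-0.022,0,0],
    [0,0,0,-0.022,0,0],
    [0,0.8,-0.16,0,0,0],
    [0,0.9,-0.16,0,0,0],
    [0,0.9,-0.16,0,0,0],
    [0,0.9,-0.16,0,0,0],
    [0,0.9,-0.16,0,0,0],
    [0,0.9,-0.16,0,0,0],
  ],
)

```text
t: 5.6
eef_pos: [0.5955, 0.039, 0.2502]
tool_rot: [0.706, 0.027, 0.707, -0.027]
contact_force: [1.0, -0.5, -6.4]
gripper_width: 0.174
```

step_arm(
  plan=[
    [0,0.9,-0.17,0,0,0],
    [0,0.9,-0.17,0,0,0],
    [0,0.9,-0.17,0,0,0],
    [0,0.9,-0.17,0,0,0],
    [0,0.33,-0.08,0,0,0],
    [0,0,0,0,0,0],
    [0,0,0,0,0,0],
    [0,0,0,0,0,0],
  ],
)

```text
t: 6.6
eef_pos: [0.5786, 0.1948, 0.2506]
tool_rot: [0.707, 0.027, 0.707, -0.028]
contact_force: [-1.0, -0.4, -5.5]
gripper_width: 0.175
```

```bash
python3 go.py 0.579 0.197 0.25 85.7
python3 - <<'E'
from meas import *
o=shot("1"); crop("top","1",140,340,110,260); crop("scene","1",300,500,130,280)
from h import *
for n in ("top","scene"):
    W=cloud(n,o[n][1]); z=W[...,2]; p=o[n][0].astype(int)
    base=.186
    m=near(W,(.579,.197),.13)&(z>base+.052)&(z<base+.062)&(p[...,2]>60)&(p[...,0]<.6*p[...,2]); q=W[m]
    print(n,len(q),np.median(q,0),rect(q[:,:2]))
    m=near(W,(.579,.197),.13)&(z>base+.003)&(z<base+.012); q=W[m]; print("base",len(q),np.median(q,0),rect(q[:,:2]))
E
```

```text
t 6.60 cur [0.5786 0.1948 0.2506] jaw 85.54 q [-0.64  0.36  0.28  1.71 -0.11  1.09  1.16] F [-1.  -0.4 -5.5] T [0.05 0.03 0.03] w 0.175
turn [-0.0005  0.      0.0001] rows 1 each [-0.0005  0.      0.0001]
shift [0.015 0.056 0.006] rows 1 each [0.015 0.056 0.006]
4.0
4.0
top 111 [0.56144551 0.14725025 0.24160593] (array([575.4, 153.8]), array([ 57.3, 135.6]), 87.21)
base 917 [0.57222644 0.14532535 0.1922717 ] (array([576.9, 162.4]), array([ 94.8, 156.9]), 86.85)
scene 176 [0.60066624 0.16760272 0.24106309] (array([583.3, 192.6]), array([135.6, 124.7]), 86.57)
base 925 [0.61422976 0.19353943 0.19183218] (array([578.6, 194. ]), array([156.4, 158.3]), 86.0)
```

View pics/c_top1_140_110.png

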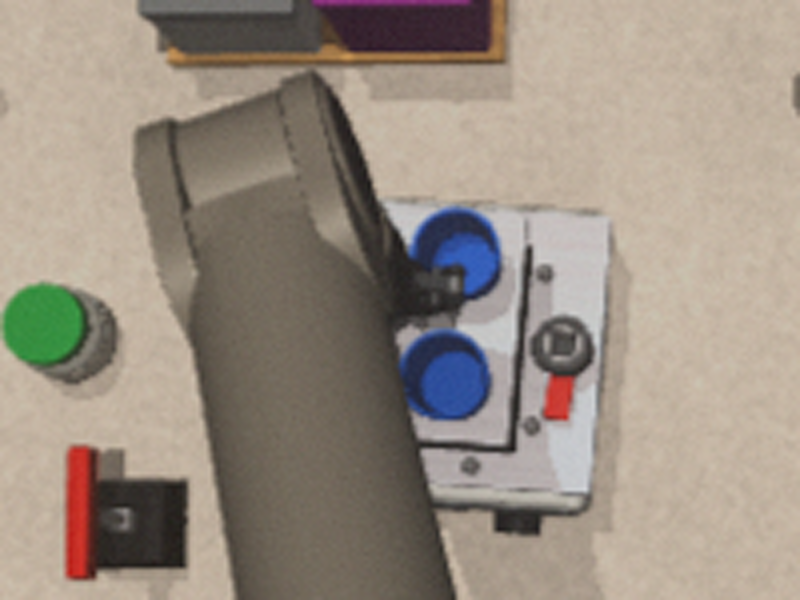

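View pics/c_scene1_300_130.png

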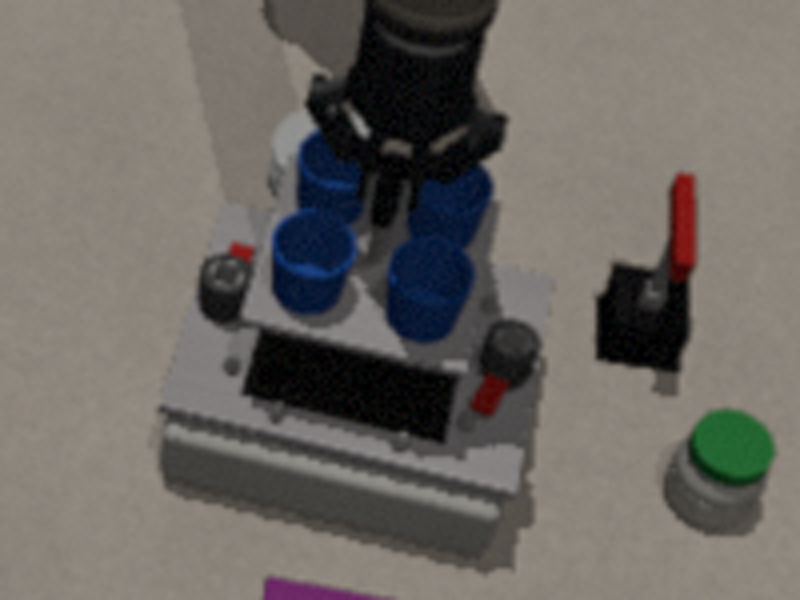

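Run:
```python
from meas import *
yaw=np.radians(-4.3);Rm=np.array([[np.cos(yaw),-np.sin(yaw)],[np.sin(yaw),np.cos(yaw)]])
for n in ("top","scene"):
    W=cloud(n,np.load(f"pics/{n}1.npy")); z=W[...,2]
    m=near(W,(.579,.197),.13)&(z>.186)&(z<.2); q=W[m]; L=(q[:,:2]-[.579,.1972])@Rm*1000
    A=np.c_[L,np.ones(len(L))]; print(n,"plane",np.linalg.lstsq(A,q[:,2]*1000,rcond=None)[0])
    for a in range(2):
        print(" ",'xy'[a],np.round([L[:,a].min(),np.percentile(L[:,a],1),np.percentile(L[:,a],99),L[:,a].max()],1))
    # edge lines: min y edge as function of x
    for lo,hi in ((-70,-40),(-40,0),(0,40),(40,70)):
        s=(L[:,0]>lo)&(L[:,0]<hi)
        if s.sum()>5: print("   x",lo,hi,"ymin",round(L[s,1].min(),1),"ymax",round(L[s,1].max(),1))
    for lo,hi in ((-70,-40),(-40,0),(0,40),(40,70)):
        s=(L[:,1]>lo)&(L[:,1]<hi)
        if s.sum()>5: print("   y",lo,hi,"xmin",round(L[s,0].min(),1),"xmax",round(L[s,0].max(),1))
```

```text
top plane [-6.20797864e-06  2.27481889e-03  1.92168386e+02]
  x [-77.6 -76.6  77.   78.3]
  y [-81.5 -80.4   6.1  14.1]
   x -70 -40 ymin -80.5 ymax -15.1
   x -40 0 ymin -80.6 ymax 0.7
   x 0 40 ymin -81.5 ymax -7.5
   x 40 70 ymin -80.7 ymax 11.3
   y -70 -40 xmin -77.6 xmax 77.7
   y -40 0 xmin -77.3 xmax 78.3
   y 0 40 xmin -13.8 xmax 78.0
scene plane [-8.62060941e-03 -5.40500339e-04  1.91974390e+02]
  x [-79.7 -69.5  76.9  79.1]
  y [-81.6 -80.4  74.   74.8]
   x -70 -40 ymin -80.6 ymax 74.8
   x -40 0 ymin -80.7 ymax 74.8
   x 0 40 ymin -81.2 ymax 74.1
   x 40 70 ymin -81.6 ymax 74.2
   y -70 -40 xmin -69.3 xmax 76.8
   y -40 0 xmin -67.1 xmax 79.1
   y 0 40 xmin -67.6 xmax 78.3
   y 40 70 xmin -75.9 xmax 77.7
```

step_arm(
  plan=[
    [0.5,0.078,0,0,0,0],
    [0.5,0,0,0,0,0],
    [0.5,0,0,0,0,0],
    [0.1,0,0,0,0,0],
    [0,0,0,0,0,0],
    [0,0,0,0,0,0],
  ],
)

```text
t: 7.45
eef_pos: [0.5792, 0.1999, 0.1876]
tool_rot: [0.707, 0.027, 0.706, -0.026]
contact_force: [-0.4, 0.2, -5.9]
gripper_width: 0.171
```

```bash
python3 go.py 0.579 0.198 0.162 85.7
python3 - <<'E'
from meas import *
o=shot("2")
yaw=np.radians(-4.3);Rm=np.array([[np.cos(yaw),-np.sin(yaw)],[np.sin(yaw),np.cos(yaw)]])
for n in ("top","scene"):
    W=cloud(n,o[n][1]); z=W[...,2]; p=o[n][0].astype(int)
    m=near(W,(.579,.197),.13)&(z>.121)&(z<.132)&(p.sum(-1)>180)&(p[...,2]<1.5*p[...,0]+0); q=W[m]; L=(q[:,:2]-[.579,.1972])@Rm*1000
    s=(abs(L)<90).all(1)&~((abs(L[:,1])>82)); L=L[s]
    print(n,np.median(q[s][:,2]))
    for lo,hi in ((-70,-40),(-40,0),(0,40),(40,70)):
        s=(L[:,0]>lo)&(L[:,0]<hi)
        if s.sum()>5: print("   x",lo,hi,"ymin",round(L[s,1].min(),1),"ymax",round(L[s,1].max(),1))
    for lo,hi in ((-70,-40),(-40,0),(0,40),(40,70)):
        s=(L[:,1]>lo)&(L[:,1]<hi)
        if s.sum()>5: print("   y",lo,hi,"xmin",round(L[s,0].min(),1),"xmax",round(L[s,0].max(),1))
crop("scene","2",320,480,160,280); crop("top","2",140,340,110,260)
E
```

```text
t 7.45 cur [0.5792 0.1999 0.1876] jaw 85.67 q [-0.63  0.42  0.26  1.77 -0.13  0.96  1.18] F [-0.4  0.2 -5.9] T [0.   0.01 0.02] w 0.171
turn [-0.0001  0.0003 -0.0001] rows 1 each [-0.0001  0.0003 -0.0001]
shift [ 0.639 -0.048 -0.002] rows 1 each [ 0.639 -0.048 -0.002]
top 0.1281465608872181
   x -70 -40 ymin -76.2 ymax -3.7
   x -40 0 ymin -76.0 ymax 6.0
   x 0 40 ymin -75.7 ymax -4.2
   x 40 70 ymin -75.9 ymax 13.3
   y -70 -40 xmin -77.1 xmax 78.8
   y -40 0 xmin -76.9 xmax 78.7
   y 0 40 xmin -36.0 xmax 79.4
scene 0.1279789863578744
   x -70 -40 ymin -75.1 ymax 80.2
   x -40 0 ymin -75.9 ymax 79.7
   x 0 40 ymin -76.1 ymax 79.3
   x 40 70 ymin -76.2 ymax 79.4
   y -70 -40 xmin -66.5 xmax 76.9
   y -40 0 xmin -23.5 xmax 78.6
   y 0 40 xmin -6.8 xmax 78.0
   y 40 70 xmin -57.9 xmax 77.5
5.0
4.0
```

View pics/c_scene2_320_160.png

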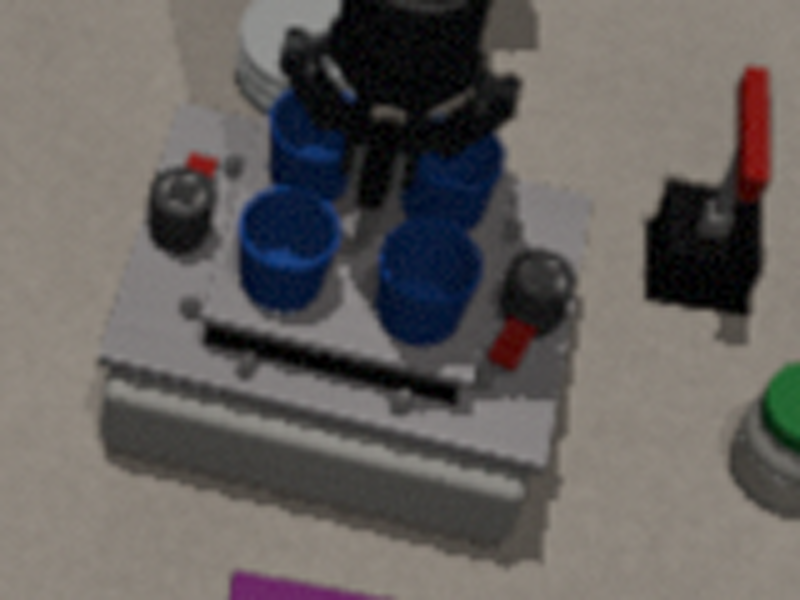

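step_arm(
  plan=[
    [0,-0.045,-0.01,0,0,0],
    [0,0,0,0,0,0],
    [0,0,0,0,0,0],
    [0,0,0,0,0,0],
  ],
)

```text
t: 8.05
eef_pos: [0.5779, 0.1981, 0.1865]
tool_rot: [0.707, 0.027, 0.707, -0.027]
contact_force: [0.3, -0.1, -5.5]
gripper_width: 0.174
```

```bash
python3 go.py 0.579 0.198 0.162 85.7
```

```text
t 8.05 cur [0.5779 0.1981 0.1865] jaw 85.69 q [-0.63  0.42  0.26  1.77 -0.13  0.96  1.18] F [ 0.3 -0.1 -5.5] T [-0.05 -0.01 -0.03] w 0.174
turn [-0. -0. -0.] rows 1 each [-0. -0. -0.]
shift [ 0.612 -0.     0.027] rows 1 each [ 0.612 -0.     0.027]
```

step_arm(
  plan=[
    [0.13,0,0.012,0,0,0],
    [0.13,0,0,0,0,0],
    [0.13,0,0,0,0,0],
    [0.1,0,0,0,0,0],
    [0.08,0,0,0,0,0],
    [0.04,0,0,0,0,0],
    [0,0,0,0,0,0],
    [0,0,0,0,0,0],
  ],
)

```text
t: 9.05
eef_pos: [0.5786, 0.1981, 0.1622]
tool_rot: [0.707, 0.027, 0.706, -0.027]
contact_force: [0.2, -0.1, -4.9]
gripper_width: 0.175
```

```bash
python3 go.py 0.579 0.198 0.162 85.7
python3 - <<'E'
from meas import *
o=shot("3")
for n in ("top","scene"):
    W=cloud(n,o[n][1]); z=W[...,2]; p=o[n][0].astype(int)
    b=(p[...,2]>60)&(p[...,0]<.6*p[...,2])
    m=near(W,(.579,.197),.11)&b&(z>.14); print(n,"rim z",np.percentile(z[m],[50,90,98]))
    m=near(W,(.579,.197),.13)&(z>.09)&(z<.13)&~b; print(np.histogram(z[m],bins=np.arange(.09,.131,.0025)))
crop("scene","3",320,480,160,280)
E
```

```text
t 9.05 cur [0.5786 0.1981 0.1622] jaw 85.68 q [-0.62  0.45  0.26  1.79 -0.14  0.91  1.19] F [ 0.2 -0.1 -4.9] T [-0.03 -0.02 -0.02] w 0.175
turn [-0.0001  0.0001 -0.    ] rows 1 each [-0.0001  0.0001 -0.    ]
shift [ 0.005 -0.     0.011] rows 1 each [ 0.005 -0.     0.011]
top rim z [0.15166939 0.1564835  0.25716149]
(array([168, 324, 345, 232, 230, 250, 145,  80,  51,  39,  16,   6,  10,
         4,   5,   4]), array([0.09  , 0.0925, 0.095 , 0.0975, 0.1   , 0.1025, 0.105 , 0.1075,
       0.11  , 0.1125, 0.115 , 0.1175, 0.12  , 0.1225, 0.125 , 0.1275,
       0.13  ]))
scene rim z [0.151506   0.15480843 0.15709197]
(array([178, 474, 431, 278, 312, 359, 199,  99, 128,  93,  81,  68,  68,
        84,  87,  81]), array([0.09  , 0.0925, 0.095 , 0.0975, 0.1   , 0.1025, 0.105 , 0.1075,
       0.11  , 0.1125, 0.115 , 0.1175, 0.12  , 0.1225, 0.125 , 0.1275,
       0.13  ]))
5.0
```

View pics/c_scene3_320_160.png

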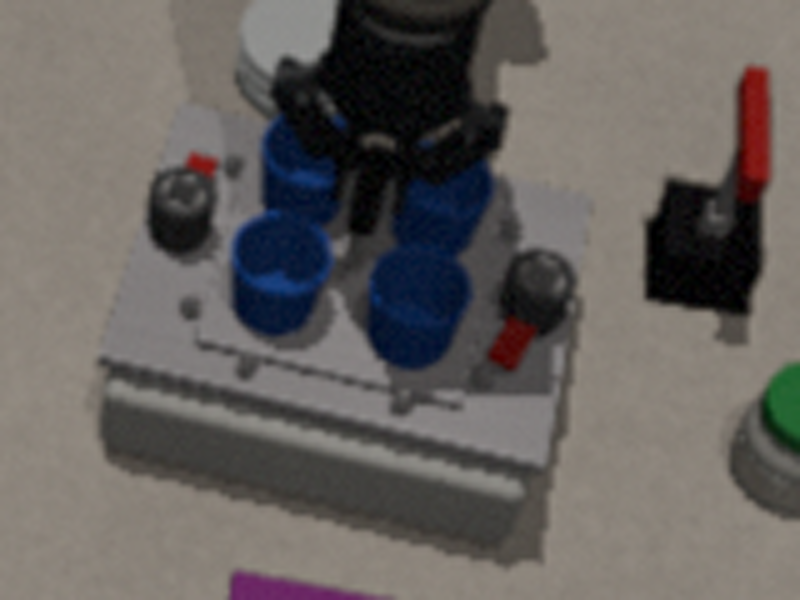

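step_arm(
  plan=[
    [0.02,0,0,0,0,0],
    [0.02,0,0,0,0,0],
    [0.02,0,0,0,0,0],
    [0,0,0,0,0,0],
  ],
)

```text
t: 9.65
eef_pos: [0.5786, 0.1981, 0.1621]
tool_rot: [0.707, 0.027, 0.706, -0.026]
contact_force: [-7.4, -1.6, 14.1]
gripper_width: 0.174
```

step_arm(
  plan=[
    [0,0,0,0,0,0],
    [0,0,0,0,0,0],
    [0,0,0,0,0,0],
    [0,0,0,0,0,0],
  ],
  fingers=-0.2,
)

```text
t: 10.15
eef_pos: [0.5785, 0.198, 0.1596]
tool_rot: [0.707, 0.027, 0.707, -0.027]
contact_force: [0.4, -0.3, 0.7]
gripper_width: 0.597
```

```bash
python3 go.py 0.579 0.198 0.28 85.7
```

```text
t 10.15 cur [0.5785 0.198  0.1596] jaw 85.68 q [-0.62  0.46  0.25  1.8  -0.14  0.91  1.19] F [ 0.4 -0.3  0.7] T [-0.04  0.05 -0.04] w 0.597
turn [-0. -0.  0.] rows 1 each [-0. -0.  0.]
shift [-3.011  0.     0.013] rows 4 each [-0.753  0.     0.003]
```

step_arm(
  plan=[
    [-0.75,0,0,0,0,0],
    [-0.75,0,0,0,0,0],
    [-0.75,0,0,0,0,0],
    [-0.75,0,0,0,0,0],
  ],
  fingers=-1,
)

```text
t: 10.65
eef_pos: [0.5784, 0.198, 0.2806]
tool_rot: [0.707, 0.027, 0.707, -0.027]
contact_force: [0.4, -0.1, -0.6]
gripper_width: 1.0
```

```bash
python3 go.py 0.456 0.4185 0.23 91.2
```

```text
t 10.65 cur [0.5784 0.198  0.2806] jaw 85.68 q [-0.65  0.34  0.28  1.67 -0.1   1.15  1.16] F [ 0.4 -0.1 -0.6] T [ 0.03 -0.   -0.  ] w 1.000
turn [-0.0153 -0.      0.    ] rows 1 each [-0.0153 -0.      0.    ]
shift [ 1.265  5.576 -2.943] rows 6 each [ 0.211  0.929 -0.49 ]
```

step_arm(
  plan=[
    [0,0,0,-0.0153,0,0],
    [0.2,0.9,-0.48,0,0,0],
    [0.2,0.93,-0.49,0,0,0],
    [0.2,0.93,-0.49,0,0,0],
    [0.2,0.93,-0.49,0,0,0],
    [0.2,0.93,-0.49,0,0,0],
    [0.2,0.93,-0.5,0,0,0],
    [0,0,0,0,0,0],
  ],
)

```text
t: 11.65
eef_pos: [0.4527, 0.4214, 0.2306]
tool_rot: [0.706, -0.01, 0.708, 0.01]
contact_force: [-0.5, -0.0, 0.4]
gripper_width: 1.0
```

step_arm(
  plan=[
    [0,0,0,0,0,0],
    [0,0,0,0,0,0],
  ],
)

```text
t: 11.9
eef_pos: [0.4575, 0.4161, 0.232]
tool_rot: [0.707, -0.007, 0.707, 0.006]
contact_force: [-0.2, -0.4, 0.7]
gripper_width: 1.001
```

```bash
python3 go.py 0.456 0.4185 0.15 91.2
python3 - <<'E'
from meas import *
o=shot("4"); crop("scene","4",420,520,140,230); crop("top","4",140,300,130,250)
for n in ("top","scene"):
    W=cloud(n,o[n][1]); z=W[...,2]; p=o[n][0].astype(int)
    m=near(W,(.455,.417),.08)&(z>0.14)&(z<0.156)&(p[...,0]>90)&(p[...,1]<70)
    print(n," key handle",m.sum(),rect(W[m][:,:2]),np.median(W[m],0))
    b=(p[...,2]>60)&(p[...,0]<.6*p[...,2])
    m=near(W,(.579,.197),.11)&b&(z>.145)&(z<.16); print(n,"rims",m.sum(),rect(W[m][:,:2]),np.median(z[m]))
    m=near(W,(.579,.197),.1)&(z>.18)&(z<.195); print(n,"bar",m.sum(),rect(W[m][:,:2]))
E
```

```text
t 11.90 cur [0.4575 0.4161 0.232 ] jaw 91.05 q [-0.97  0.38  0.17  1.71 -0.07  1.06  0.81] F [-0.2 -0.4  0.7] T [-0.09 -0.01  0.  ] w 1.001
turn [-0.0004  0.0001  0.    ] rows 1 each [-0.0004  0.0001  0.    ]
shift [ 2.05   0.06  -0.035] rows 3 each [ 0.683  0.02  -0.012]
6.666666666666667
5.0
top  key handle 64 (array([462.8, 418.7]), array([76.2, 14.4]), 1.23) [0.4489292  0.41762444 0.15021072]
top rims 302 (array([578.9, 196.8]), array([136.6, 134.6]), 85.85) 0.15193680449142977
top bar 120 (array([578.9, 197.3]), array([17., 55.]), 87.89)
scene  key handle 14 (array([493.6, 417.4]), array([17.4,  8.5]), 32.39) [0.4948195  0.41724154 0.14964735]
scene rims 345 (array([576.7, 196.9]), array([133.2, 137.8]), 85.96) 0.15112144129899052
scene bar 93 (array([577.1, 197.5]), array([15.7, 56.6]), 85.72)
```

View pics/c_scene4_420_140.png

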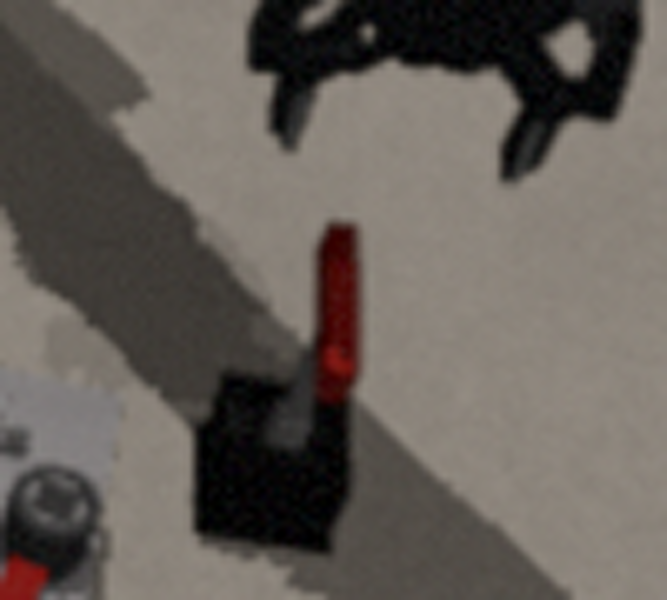

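View pics/c_top4_140_130.png

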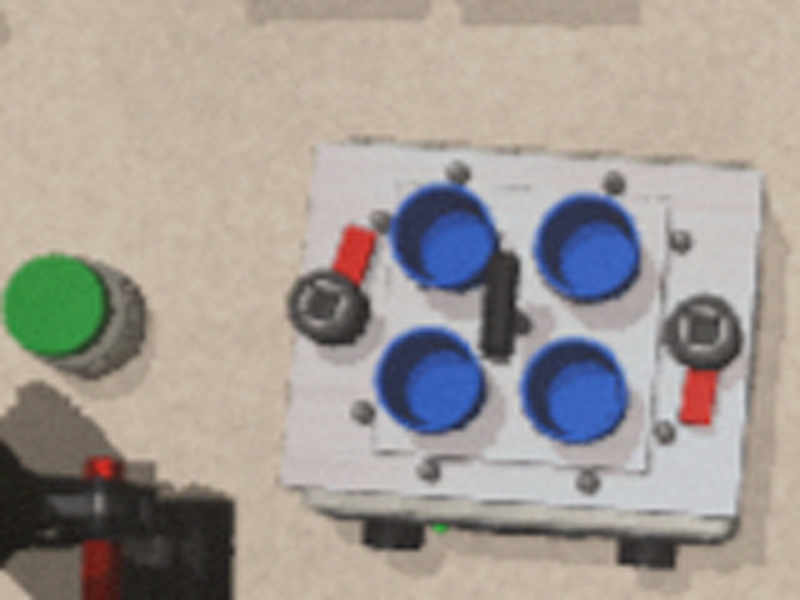

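step_arm(
  plan=[
    [0.7,0.06,-0.035,0,0,0],
    [0.7,0,0,0,0,0],
    [0.7,0,0,0,0,0],
    [0.4,0,0,0,0,0],
    [0.22,0,0,0,0,0],
    [0,0,0,0,0,0],
    [0,0,0,0,0,0],
  ],
)

```text
t: 12.88
eef_pos: [0.4553, 0.4204, 0.1239]
tool_rot: [0.707, -0.007, 0.707, 0.008]
contact_force: [-0.5, 0.2, 0.2]
gripper_width: 0.998
```

```bash
python3 go.py 0.456 0.4185 0.122 91.2
```

```text
t 12.88 cur [0.4553 0.4204 0.1239] jaw 91.18 q [-0.95  0.5   0.14  1.8  -0.09  0.85  0.83] F [-0.5  0.2  0.2] T [-0.02 -0.01 -0.08] w 0.998
turn [-0.      0.0002 -0.0002] rows 1 each [-0.      0.0002 -0.0002]
shift [ 0.048 -0.047  0.015] rows 1 each [ 0.048 -0.047  0.015]
```

step_arm(
  plan=[
    [0.04,-0.04,0.015,0,0,0],
    [0,0,0,0,0,0],
    [0,0,0,0,0,0],
  ],
)

```text
t: 13.25
eef_pos: [0.4555, 0.4183, 0.1215]
tool_rot: [0.707, -0.007, 0.707, 0.007]
contact_force: [0.0, -0.2, -0.5]
gripper_width: 1.0
```

step_arm(
  plan=[
    [0,0,0,0,0,0],
    [0,0,0,0,0,0],
    [0,0,0,0,0,0],
    [0,0,0,0,0,0],
    [0,0,0,0,0,0],
    [0,0,0,0,0,0],
  ],
  fingers=1,
  force=90,
)

```text
t: 14.0
eef_pos: [0.4557, 0.4186, 0.1215]
tool_rot: [0.707, -0.007, 0.707, 0.008]
contact_force: [-0.2, 0.4, 2.4]
gripper_width: 0.168
```

```bash
python3 go.py 0.456 0.4185 0.29 91.2
```

```text
t 14.00 cur [0.4557 0.4186 0.1215] jaw 91.19 q [-0.95  0.51  0.14  1.8  -0.09  0.84  0.83] F [-0.2  0.4  2.4] T [ 0.18 -0.22  0.01] w 0.168
turn [-0.      0.0001 -0.0001] rows 1 each [-0.      0.0001 -0.0001]
shift [-4.212e+00 -3.000e-03  7.000e-03] rows 5 each [-0.842 -0.001  0.001]
```

step_arm(
  plan=[
    [-0.5,0,0,0,0,0],
    [-0.9,0,0,0,0,0],
    [-0.9,0,0,0,0,0],
    [-0.9,0,0,0,0,0],
    [-0.9,0,0,0,0,0],
    [-0.2,0,0,0,0,0],
    [0,0,0,0,0,0],
  ],
)

```text
t: 14.88
eef_pos: [0.4551, 0.418, 0.2923]
tool_rot: [0.707, -0.008, 0.707, 0.007]
contact_force: [-0.0, -0.3, -3.3]
gripper_width: 0.173
```

```bash
python3 go.py 0.5866 0.303 0.29 162.5
```

```text
t 14.88 cur [0.4551 0.418  0.2923] jaw 91.19 q [-0.98  0.33  0.17  1.64 -0.06  1.18  0.8 ] F [-0.  -0.3 -3.3] T [-0.02 -0.    0.01] w 0.173
turn [-0.1981 -0.0002  0.    ] rows 7 each [-0.0283 -0.      0.    ]
shift [ 0.059 -4.    -1.752] rows 4 each [ 0.015 -1.    -0.438]
```

step_arm(
  plan=[
    [0,0,0,-0.0283,0,0],
    [0,0,0,-0.0283,0,0],
    [0,0,0,-0.0283,0,0],
    [0,0,0,-0.0283,0,0],
    [0,0,0,-0.0283,0,0],
    [0,0,0,-0.0283,0,0],
    [0,0,0,-0.0283,0,0],
    [0,0,0,0,0,0],
  ],
)

```text
t: 15.88
eef_pos: [0.4548, 0.4175, 0.291]
tool_rot: [0.569, -0.418, 0.572, 0.418]
contact_force: [0.5, 0.3, -1.7]
gripper_width: 0.169
```

step_arm(
  plan=[
    [0,-0.6,-0.26,0,0,0],
    [0,-0.9,-0.4,0,0,0],
    [0,-0.9,-0.4,0,0,0],
    [0,-0.9,-0.4,0,0,0],
    [0,-0.7,-0.29,0,0,0],
    [0,0,0,0,0,0],
    [0,0,0,0,0,0],
    [0,0,0,0,0,0],
  ],
)

```text
t: 16.88
eef_pos: [0.5858, 0.3048, 0.2929]
tool_rot: [0.57, -0.418, 0.57, 0.419]
contact_force: [-0.5, -0.2, -2.3]
gripper_width: 0.171
```

```bash
python3 go.py 0.5866 0.303 0.265 162.5
python3 - <<'E'
from meas import *
o=shot("5"); crop("scene","5",370,490,130,250); crop("top","5",160,280,130,220)
E
```

```text
t 16.88 cur [0.5858 0.3048 0.2929] jaw 162.58 q [-0.59  0.41  0.03  1.52 -0.01  1.21  2.27] F [-0.5 -0.2 -2.3] T [0.05 0.04 0.02] w 0.171
turn [ 0.0002 -0.     -0.0002] rows 1 each [ 0.0002 -0.     -0.0002]
shift [ 0.697 -0.033 -0.038] rows 1 each [ 0.697 -0.033 -0.038]
5.0
6.666666666666667
```

View pics/c_scene5_370_130.png

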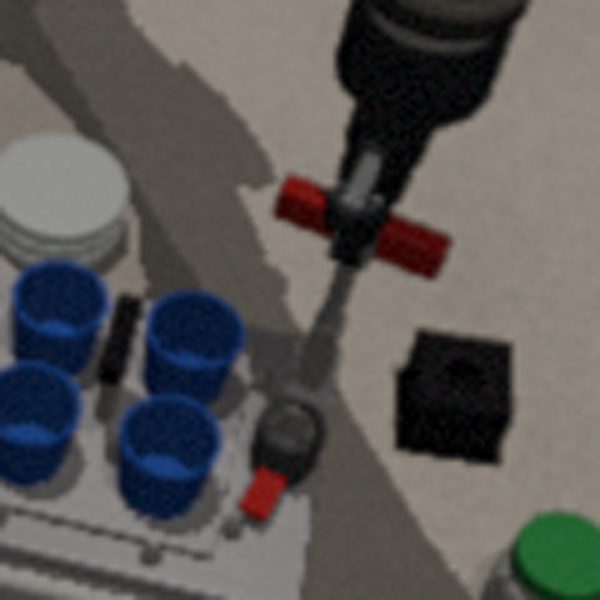

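View pics/c_top5_160_130.png

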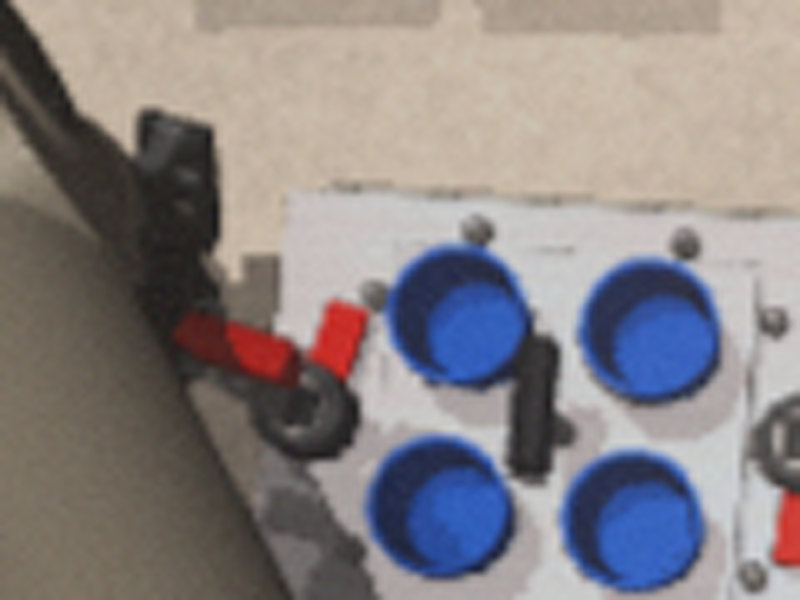

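Run:
```python
from meas import *
P=np.array([[.5858,.3048,.1774],[.5858,.3048,.2334],[.5866,.303,.136]])
print("scene",(pix("scene",P)-[370,130])*5); print("top",(pix("top",P)-[160,130])*6.667)
W=cloud("scene",np.load("pics/scene5.npy")); z=W[...,2]
for lo,hi in ((.172,.185),(.185,.2),(.2,.215),(.215,.23),(.235,.26),(.26,.29)):
    m=near(W,(.586,.304),.03)&(z>lo)&(z<hi); q=W[m]
    if len(q): print(lo,len(q),np.round(np.median(q,0),4),rect(q[:,:2]))
```

```text
scene [[309.02256154 381.09114758]
 [329.83856473 319.00424045]
 [291.27545348 424.86669495]]
top [[262.86696289 387.87643252]
 [226.7713803  364.45370491]
 [292.07747765 402.06420538]]
0.172 5 [0.5894 0.3016 0.1821] (array([589.4, 301.3]), array([13.3,  2.8]), 69.0)
0.185 21 [0.5909 0.3022 0.1927] (array([588.4, 304.9]), array([ 9.2, 19.4]), 16.47)
0.2 22 [0.5901 0.3043 0.2065] (array([588.2, 303.3]), array([15.7, 10.1]), 76.85)
0.215 23 [0.5897 0.3025 0.2208] (array([590.1, 303.2]), array([16.4,  8.7]), 85.73)
0.235 28 [0.5876 0.3036 0.2478] (array([587.1, 304. ]), array([10.9,  7.5]), 87.22)
0.26 24 [0.5882 0.3026 0.2717] (array([587.2, 303.4]), array([10.7,  8.3]), 76.93)
```

step_arm(
  plan=[
    [0.4,-0.035,-0.04,0,0,0],
    [0.4,0,0,0,0,0],
    [0.12,0,0,0,0,0],
    [0,0,0,0,0,0],
    [0,0,0,0,0,0],
    [0,0,0,0,0,0],
  ],
)

```text
t: 17.73
eef_pos: [0.5881, 0.3017, 0.2571]
tool_rot: [0.571, -0.418, 0.57, 0.418]
contact_force: [0.4, -0.2, -1.2]
gripper_width: 0.171
```

```bash
python3 go.py 0.5866 0.303 0.2285 162.5
```

```text
t 17.73 cur [0.5881 0.3017 0.2571] jaw 162.50 q [-0.59  0.43  0.02  1.56 -0.01  1.14  2.28] F [ 0.4 -0.2 -1.2] T [ 0.   -0.   -0.04] w 0.171
turn [0.     0.0001 0.0001] rows 1 each [0.     0.0001 0.0001]
shift [0.715 0.047 0.02 ] rows 1 each [0.715 0.047 0.02 ]
```

step_arm(
  plan=[
    [0,0.04,0.018,0,0,0],
    [0,0,0,0,0,0],
    [0,0,0,0,0,0],
    [0,0,0,0,0,0],
  ],
)

```text
t: 18.23
eef_pos: [0.5866, 0.3026, 0.2565]
tool_rot: [0.57, -0.418, 0.57, 0.418]
contact_force: [0.8, -0.7, -1.7]
gripper_width: 0.171
```

```bash
python3 go.py 0.5866 0.303 0.2285 162.5
```

```text
t 18.23 cur [0.5866 0.3026 0.2565] jaw 162.50 q [-0.59  0.43  0.02  1.57 -0.01  1.14  2.27] F [ 0.8 -0.7 -1.7] T [0.01 0.02 0.02] w 0.171
turn [0. 0. 0.] rows 1 each [0. 0. 0.]
shift [0.7   0.002 0.009] rows 1 each [0.7   0.002 0.009]
```

Insert in slow steps, checking force.

step_arm(
  plan=[
    [0.1,0,0,0,0,0],
    [0.1,0,0,0,0,0],
    [0.1,0,0,0,0,0],
    [0,0,0,0,0,0],
  ],
)

```text
t: 18.73
eef_pos: [0.5863, 0.3026, 0.2439]
tool_rot: [0.57, -0.418, 0.571, 0.418]
contact_force: [0.3, 0.7, -1.6]
gripper_width: 0.169
```

step_arm(
  plan=[
    [0.08,0,0,0,0,0],
    [0.08,0,0,0,0,0],
    [0.08,0,0,0,0,0],
    [0,0,0,0,0,0],
  ],
)

```text
t: 19.23
eef_pos: [0.5863, 0.3026, 0.2345]
tool_rot: [0.57, -0.418, 0.57, 0.418]
contact_force: [0.1, -1.0, -1.3]
gripper_width: 0.171
```

step_arm(
  plan=[
    [0.1,0,0,0,0,0],
    [0,0,0,0.02,0,0],
    [0,0,0,0.025,0,0],
    [0,0,0,0.025,0,0],
    [0,0,0,0.025,0,0],
    [0,0,0,0.025,0,0],
    [0,0,0,0,0,0],
  ],
)

```text
t: 20.1
eef_pos: [0.5863, 0.3032, 0.2308]
tool_rot: [0.684, -0.179, 0.684, 0.18]
contact_force: [-0.3, 0.7, -2.2]
gripper_width: 0.173
```

```bash
python3 go.py 0.5866 0.303 0.2285 72.5
```

```text
t 20.10 cur [0.5863 0.3032 0.2308] jaw 119.42 q [-0.7   0.46  0.18  1.6  -0.09  1.09  1.59] F [-0.3  0.7 -2.2] T [0.3  0.09 0.03] w 0.173
turn [ 0.1303  0.     -0.    ] rows 5 each [ 0.0261  0.     -0.    ]
shift [ 0.058 -0.003  0.008] rows 1 each [ 0.058 -0.003  0.008]
```

step_arm(
  plan=[
    [0,0,0,0.025,0,0],
    [0,0,0,0.025,0,0],
    [0,0,0,0.025,0,0],
    [0,0,0,0.02,0,0],
    [0,0,0,0,0,0],
    [0,0,0,0,0,0],
  ],
)

```text
t: 20.85
eef_pos: [0.5863, 0.3031, 0.2308]
tool_rot: [0.706, 0.029, 0.707, -0.029]
contact_force: [-0.2, 1.4, -2.5]
gripper_width: 0.166
```

```bash
python3 go.py 0.5866 0.303 0.2285 72.5;python3 - <<'E'
from meas import *
o=shot("6"); crop("scene","6",370,490,150,250); crop("top","6",160,280,130,220)
E
```

```text
t 20.85 cur [0.5863 0.3031 0.2308] jaw 85.35 q [-0.79  0.46  0.31  1.61 -0.16  1.09  1.05] F [-0.2  1.4 -2.5] T [0.47 0.22 0.04] w 0.166
turn [ 0.0357 -0.0001 -0.0001] rows 2 each [ 0.0178 -0.     -0.    ]
shift [ 0.058 -0.     0.008] rows 1 each [ 0.058 -0.     0.008]
6.0
6.666666666666667
```

View pics/c_scene6_370_150.png

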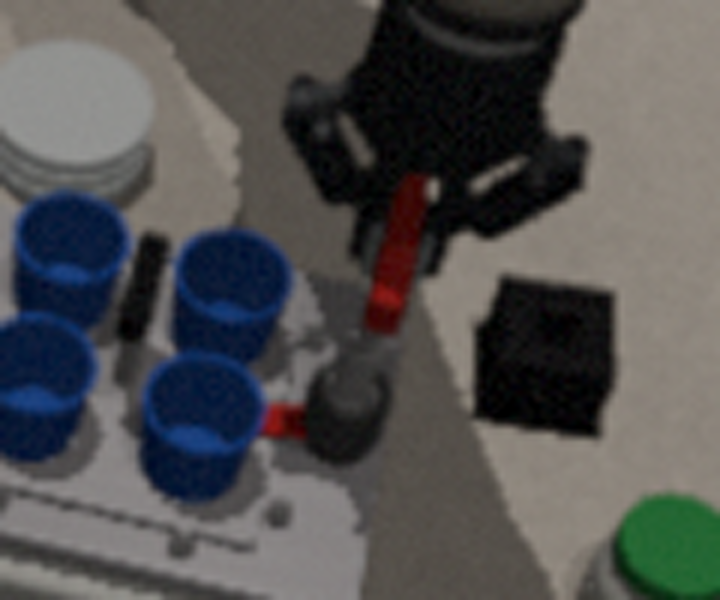

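step_arm(
  plan=[
    [0,0,0,0.012,0,0],
    [0,0,0,0.012,0,0],
    [0,0,0,0,0,0],
  ],
)

```text
t: 21.32
eef_pos: [0.5863, 0.303, 0.2309]
tool_rot: [0.702, 0.083, 0.702, -0.082]
contact_force: [-2.0, 2.5, -2.3]
gripper_width: 0.167
```

```bash
python3 go.py 0.5866 0.303 0.2285 72.5
```

```text
t 21.32 cur [0.5863 0.303  0.2309] jaw 76.59 q [-0.82  0.47  0.35  1.61 -0.17  1.09  0.91] F [-2.   2.5 -2.3] T [0.58 0.3  0.06] w 0.167
turn [ 0.0114 -0.0001 -0.    ] rows 1 each [ 0.0114 -0.0001 -0.    ]
shift [0.059 0.002 0.006] rows 1 each [0.059 0.002 0.006]
```

step_arm(
  plan=[
    [0,0,0,0.01,0,0],
    [0,0,0,0.005,0,0],
    [0,0,0,0,0,0],
  ],
)

```text
t: 21.7
eef_pos: [0.5864, 0.3029, 0.2309]
tool_rot: [0.697, 0.116, 0.698, -0.116]
contact_force: [-1.3, 3.0, -1.6]
gripper_width: 0.167
```

```bash
python3 go.py 0.5866 0.303 0.2285 72.5
```

```text
t 21.70 cur [0.5864 0.3029 0.2309] jaw 71.17 q [-0.83  0.47  0.37  1.61 -0.18  1.09  0.83] F [-1.3  3.  -1.6] T [0.71 0.37 0.03] w 0.167
turn [-0.0037 -0.     -0.    ] rows 1 each [-0.0037 -0.     -0.    ]
shift [0.059 0.003 0.005] rows 1 each [0.059 0.003 0.005]
```

Run:
```python
from meas import *
o=shot("7"); crop("scene","7",370,490,150,250); crop("top","7",160,280,130,220)
for n in ("top","scene"):
    p=o[n][0].astype(int);W=cloud(n,o[n][1]);z=W[...,2]
    r,g,b=p[...,0],p[...,1],p[...,2]
    c=(.5866,.303)
    m=near(W,c,.06)&(r>70)&(g<60)&(b<60)&(z>.104)&(z<.118); q=W[m][:,:2]
    if len(q)>4: e=(q-c).mean(0); print(n,len(q),rect(q),np.degrees(np.arctan2(e[1],e[0])))
    m=near(W,c,.07)&(r>70)&(g<60)&(b<60)&(z>.22); q=W[m][:,:2]
    if len(q)>4: print("handle",len(q),rect(q))
```

```text
6.0
6.666666666666667
top 53 (array([583.9, 268.5]), array([30.8, 14.6]), 86.81) -95.39986606894233
handle 92 (array([586.4, 301.4]), array([15., 85.]), 69.85)
scene 15 (array([584.8, 274.6]), array([13.7, 12. ]), 3.24) -96.86496570125516
handle 54 (array([613.5, 291.2]), array([15.4, 31.9]), 73.43)
```

View pics/c_top7_160_130.png

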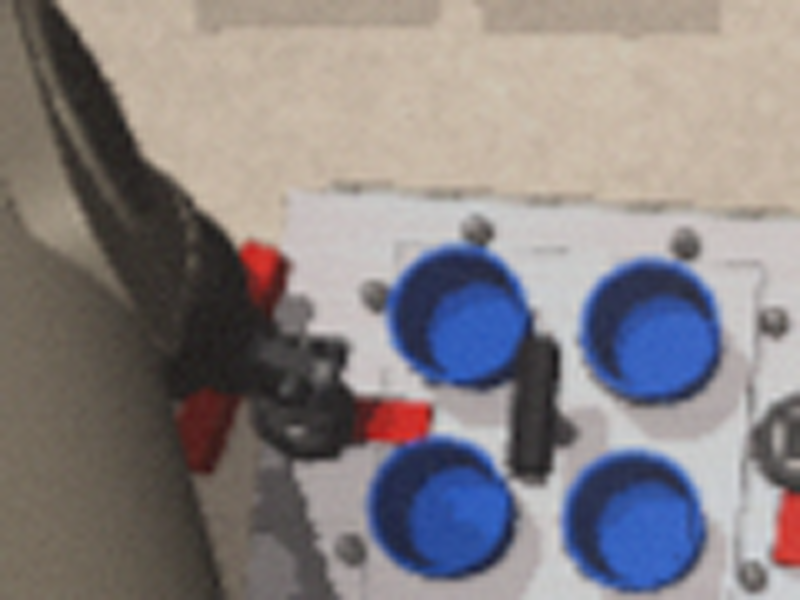

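View pics/c_scene7_370_150.png

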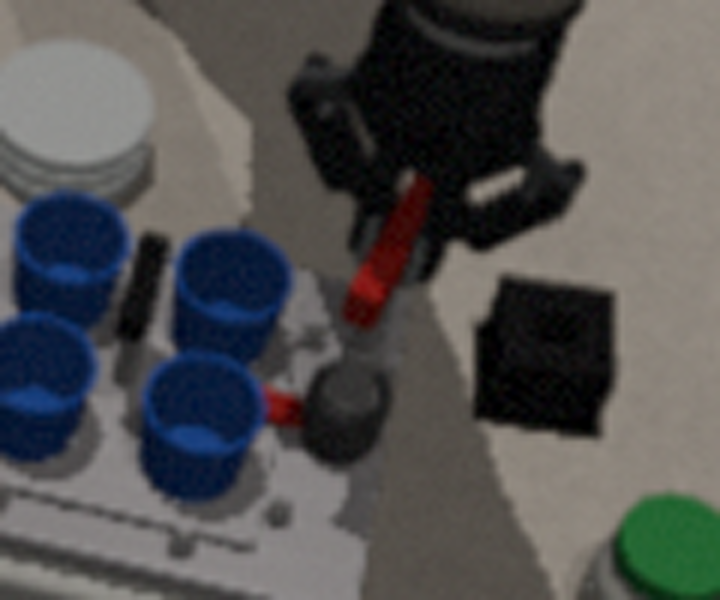

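step_arm(
  plan=[
    [0,0,0,0.005,0,0],
    [0,0,0,0.005,0,0],
    [0,0,0,0,0,0],
  ],
)

```text
t: 22.18
eef_pos: [0.5864, 0.3028, 0.2309]
tool_rot: [0.693, 0.138, 0.694, -0.138]
contact_force: [-1.4, 3.3, -1.2]
gripper_width: 0.171
```

```bash
python3 go.py 0.5866 0.303 0.2285 72.5
```

```text
t 22.18 cur [0.5864 0.3028 0.2309] jaw 67.45 q [-0.84  0.47  0.38  1.61 -0.19  1.09  0.77] F [-1.4  3.3 -1.2] T [0.8  0.51 0.16] w 0.171
turn [-0.014 -0.    -0.   ] rows 1 each [-0.014 -0.    -0.   ]
shift [0.06  0.006 0.003] rows 1 each [0.06  0.006 0.003]
```

step_arm(
  plan=[
    [0,0,0,0.005,0,0],
    [0,0,0,0.005,0,0],
    [0,0,0,0,0,0],
  ],
)

```text
t: 22.55
eef_pos: [0.5864, 0.3028, 0.2309]
tool_rot: [0.689, 0.16, 0.689, -0.16]
contact_force: [-1.9, 3.0, -1.1]
gripper_width: 0.171
```

```bash
python3 go.py 0.5866 0.303 0.2285 72.5
python3 - <<'E'
from meas import *
o=shot("8")
for n in ("top","scene"):
    p=o[n][0].astype(int);W=cloud(n,o[n][1]);z=W[...,2]
    r,g,b=p[...,0],p[...,1],p[...,2]
    c=(.5866,.303)
    m=near(W,c,.06)&(r>70)&(g<60)&(b<60)&(z>.104)&(z<.118); q=W[m][:,:2]
    if len(q)>4: e=(q-c).mean(0); print(n,len(q),rect(q),np.degrees(np.arctan2(e[1],e[0])))
    m=near(W,c,.07)&(r>70)&(g<60)&(b<60)&(z>.22); q=W[m][:,:2]
    if len(q)>4: print("handle",len(q),rect(q))
E
```

```text
t 22.55 cur [0.5864 0.3028 0.2309] jaw 63.84 q [-0.85  0.47  0.4   1.61 -0.2   1.09  0.71] F [-1.9  3.  -1.1] T [0.88 0.62 0.43] w 0.171
turn [-0.0241 -0.     -0.    ] rows 1 each [-0.0241 -0.     -0.    ]
shift [0.06  0.006 0.002] rows 1 each [0.06  0.006 0.002]
top 52 (array([582.7, 268.6]), array([31.5, 14.1]), 83.29) -96.06928033287831
handle 99 (array([586.4, 301.5]), array([15.3, 85.6]), 63.1)
scene 20 (array([585. , 275.4]), array([15. , 12.5]), 15.56) -94.49052058602174
handle 52 (array([612.8, 288.3]), array([15. , 30.2]), 64.95)
```

step_arm(
  plan=[
    [0,0,0,-0.018,0,0],
    [0,0,0,-0.018,0,0],
    [0,0,0,-0.018,0,0],
    [0,0,0,0,0,0],
  ],
)

```text
t: 23.15
eef_pos: [0.5871, 0.3019, 0.2311]
tool_rot: [0.706, 0.042, 0.706, -0.042]
contact_force: [-0.7, 0.8, -2.3]
gripper_width: 0.174
```

```bash
python3 go.py 0.5866 0.303 0.29 84
```

```text
t 23.15 cur [0.5871 0.3019 0.2311] jaw 83.16 q [-0.8   0.46  0.32  1.61 -0.16  1.09  1.02] F [-0.7  0.8 -2.3] T [ 0.57  0.21 -0.15] w 0.174
turn [-0.0023  0.0001 -0.    ] rows 1 each [-0.0023  0.0001 -0.    ]
shift [-1.473  0.025 -0.015] rows 2 each [-0.737  0.013 -0.008]
```

```bash
cat > claw.py <<'E'
from meas import *
import sys
name=sys.argv[1]; c=(float(sys.argv[2]),float(sys.argv[3]))
o=shot(name)
for n in ("top","scene"):
    p=o[n][0].astype(int);W=cloud(n,o[n][1]);z=W[...,2]
    r,g,b=p[...,0],p[...,1],p[...,2]
    m=near(W,c,.06)&(r>70)&(g<60)&(b<60)&(z>.104)&(z<.118); q=W[m][:,:2]
    if len(q)>4: e=(q-c).mean(0); print(n,len(q),rect(q),np.degrees(np.arctan2(e[1],e[0])))
    m=near(W,c,.07)&(r>70)&(g<60)&(b<60)&(z>.22); q=W[m][:,:2]
    if len(q)>4: print("handle",len(q),rect(q))
E
python3 claw.py 9 .5866 .303
```

```text
top 51 (array([583.1, 268.8]), array([29.2, 14.4]), 85.08) -95.85648743401852
handle 77 (array([587. , 300.1]), array([13.5, 84.8]), 81.93)
scene 18 (array([583.5, 276.3]), array([15.7, 15.1]), 1.81) -97.95547289435052
handle 60 (array([596.4, 298.6]), array([15.3, 69.2]), 84.97)
```

step_arm(
  plan=[
    [-0.2,0,0,0,0,0],
    [-0.4,0,0,0,0,0],
    [-0.5,0,0,0,0,0],
    [-0.4,0,0,0,0,0],
    [0,0,0,0,0,0],
  ],
)

```text
t: 23.88
eef_pos: [0.5875, 0.3026, 0.2931]
tool_rot: [0.707, 0.042, 0.705, -0.041]
contact_force: [0.4, -0.4, -1.6]
gripper_width: 0.168
```

```bash
python3 claw.py 10 .5866 .303;  python3 go.py 0.5866 0.303 0.33 84; python3 go.py 0.5709 0.0915 0.33 172.8;python3 - <<'E'
from meas import *
W=cloud("scene",np.load("pics/scene10.npy")); z=W[...,2]
for lo,hi in ((.172,.185),(.185,.2),(.2,.215),(.215,.23),(.235,.26),(.26,.29)):
    m=near(W,(.587,.302),.03)&(z>lo)&(z<hi); q=W[m]
    if len(q): print(lo,len(q),np.round(np.median(q,0),4),rect(q[:,:2]))
crop("scene","10",370,490,120,240)
E
```

```text
top 54 (array([582.5, 269.1]), array([31.2, 14.9]), 83.33) -96.03189164554034
handle 97 (array([586.1, 301.7]), array([16.7, 85.8]), 82.8)
scene 27 (array([583.8, 276.4]), array([18.2, 15.3]), 3.55) -95.11533958399782
handle 58 (array([594.7, 299.9]), array([14.2, 73.4]), 83.29)
t 23.98 cur [0.5864 0.3024 0.2907] jaw 83.30 q [-0.81  0.42  0.33  1.54 -0.14  1.21  1.  ] F [-0.8 -0.1 -2.3] T [-0.03  0.02  0.01] w 0.167
turn [-0.002 -0.     0.   ] rows 1 each [-0.002 -0.     0.   ]
shift [-0.982  0.015  0.004] rows 1 each [-0.982  0.015  0.004]
t 23.98 cur [0.5864 0.3024 0.2907] jaw 83.30 q [-0.81  0.42  0.33  1.54 -0.14  1.21  1.  ] F [-0.8 -0.1 -2.3] T [-0.03  0.02  0.01] w 0.167
turn [-2.486e-01 -1.000e-04  0.000e+00] rows 9 each [-0.0276 -0.      0.    ]
shift [-0.982 -0.277 -5.28 ] rows 6 each [-0.164 -0.046 -0.88 ]
0.172 7 [0.5924 0.3016 0.1827] (array([592. , 301.9]), array([ 2.4, 10.8]), 7.34)
0.185 18 [0.5934 0.3012 0.193 ] (array([593.2, 300.7]), array([16. ,  4.8]), 66.47)
0.2 21 [0.5932 0.3001 0.2065] (array([589.5, 298.8]), array([18.9, 10.7]), 49.4)
0.215 25 [0.5935 0.3011 0.2225] (array([590.5, 299.1]), array([19.6, 11.8]), 51.2)
0.235 21 [0.5896 0.3014 0.2439] (array([590.6, 301.1]), array([10.8,  5.3]), 76.84)
5.0
```

View pics/c_scene10_370_120.png

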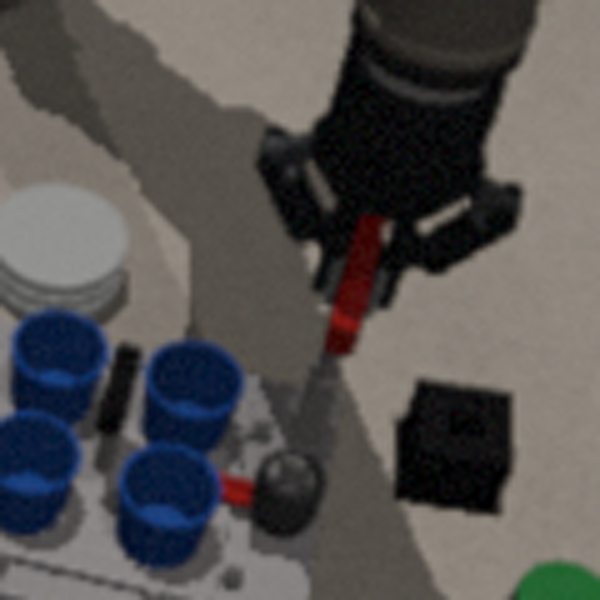

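step_arm(
  plan=[
    [-0.9,0,0,0,0,0],
    [-0.1,0,0,0.001,0,0],
    [0,-0.6,0,0,0,0],
    [0,-0.9,0,0,0,0],
    [0,-0.9,0,0,0,0],
    [0,-0.9,0,0,0,0],
    [0,-0.9,0,0,0,0],
    [0,-0.9,0,0,0,0],
  ],
)

```text
t: 24.98
eef_pos: [0.5601, 0.0973, 0.3293]
tool_rot: [0.705, 0.044, 0.707, -0.044]
contact_force: [-0.2, 0.1, -2.8]
gripper_width: 0.171
```

step_arm(
  plan=[
    [0,-0.15,0,0,0,0],
    [0,0,0,0,0,0],
    [0,0,0,0,0,0],
  ],
)

```text
t: 25.35
eef_pos: [0.5604, 0.0954, 0.3303]
tool_rot: [0.705, 0.043, 0.706, -0.043]
contact_force: [-0.6, -0.3, -2.9]
gripper_width: 0.174
```

```bash
python3 go.py 0.5709 0.0915 0.2565 82.8
```

```text
t 25.35 cur [0.5604 0.0954 0.3303] jaw 83.04 q [-0.62  0.23  0.42  1.71 -0.1   1.22  1.27] F [-0.6 -0.3 -2.9] T [-0.    0.04 -0.02] w 0.174
turn [ 0.0007 -0.0001 -0.    ] rows 1 each [ 0.0007 -0.0001 -0.    ]
shift [ 1.845 -0.063  0.272] rows 2 each [ 0.922 -0.032  0.136]
```

step_arm(
  plan=[
    [0.3,-0.03,0.272,0.0007,0,0],
    [0.6,-0.03,0,0,0,0],
    [0.6,0,0,0,0,0],
    [0.3,0,0,0,0,0],
    [0,0,0,0,0,0],
    [0,0,0,0,0,0],
    [0,0,0,0,0,0],
  ],
)

```text
t: 26.22
eef_pos: [0.5719, 0.0906, 0.2598]
tool_rot: [0.706, 0.045, 0.705, -0.045]
contact_force: [0.5, 0.3, -1.8]
gripper_width: 0.174
```

```bash
python3 go.py 0.5709 0.0915 0.2565 82.8
python3 - <<'E'
from meas import *
o=shot("11"); crop("scene","11",320,440,110,230); crop("top","11",220,320,150,225)
P=np.array([[.5709,.0915,.136]]);print("scene",(pix("scene",P)-[320,110])*5); print("top",(pix("top",P)-[220,150])*8)
E
```

```text
t 26.23 cur [0.5719 0.0906 0.2598] jaw 82.70 q [-0.59  0.3   0.41  1.78 -0.14  1.08  1.31] F [ 0.5  0.3 -1.8] T [ 0.03 -0.04 -0.02] w 0.174
turn [-0.0003  0.0003 -0.0001] rows 1 each [-0.0003  0.0003 -0.0001]
shift [ 0.083  0.018 -0.026] rows 1 each [ 0.083  0.018 -0.026]
5.0
8.0
scene [[180.90500937 440.98751863]]
top [[480.1628555  363.52500908]]
```

View pics/c_scene11_320_110.png

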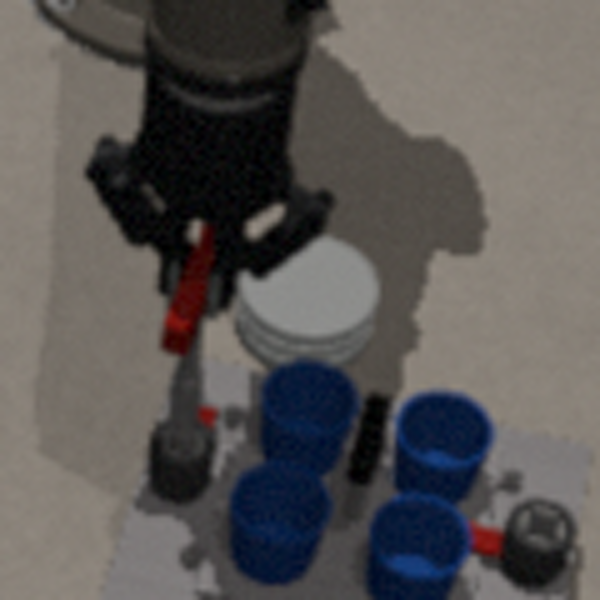

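View pics/c_top11_220_150.png

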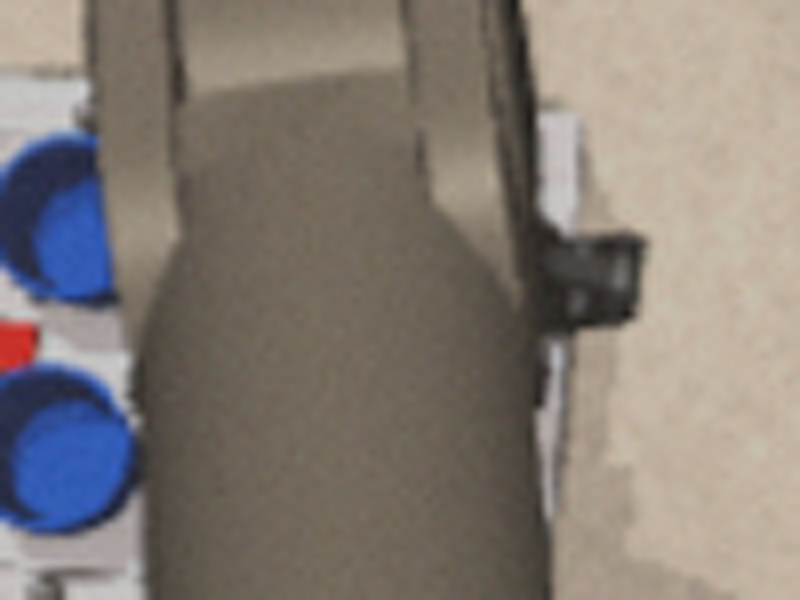

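Key tip over the right knob; small correction, then insert.

step_arm(
  plan=[
    [0.05,0.018,-0.02,0,0,0],
    [0,0,0,0,0,0],
    [0,0,0,0,0,0],
    [0,0,0,0,0,0],
  ],
)

```text
t: 26.82
eef_pos: [0.5706, 0.0913, 0.2569]
tool_rot: [0.706, 0.045, 0.706, -0.045]
contact_force: [-0.8, -0.2, -1.8]
gripper_width: 0.175
```

```bash
python3 go.py 0.5709 0.0915 0.2305 82.8
```

```text
t 26.82 cur [0.5706 0.0913 0.2569] jaw 82.69 q [-0.59  0.3   0.41  1.79 -0.14  1.08  1.31] F [-0.8 -0.2 -1.8] T [ 0.02 -0.01  0.03] w 0.175
turn [-0.0003  0.     -0.    ] rows 1 each [-0.0003  0.     -0.    ]
shift [0.66  0.005 0.008] rows 1 each [0.66  0.005 0.008]
```

step_arm(
  plan=[
    [0.1,0.005,0.008,0,0,0],
    [0.1,0,0,0,0,0],
    [0.1,0,0,0,0,0],
    [0,0,0,0,0,0],
  ],
)

```text
t: 27.32
eef_pos: [0.5706, 0.0914, 0.2444]
tool_rot: [0.705, 0.045, 0.706, -0.045]
contact_force: [0.3, 0.5, -2.0]
gripper_width: 0.175
```

step_arm(
  plan=[
    [0.08,0,0,0,0,0],
    [0.08,0,0,0,0,0],
    [0.08,0,0,0,0,0],
    [0,0,0,0,0,0],
  ],
)

```text
t: 27.82
eef_pos: [0.5707, 0.0915, 0.2349]
tool_rot: [0.705, 0.045, 0.706, -0.045]
contact_force: [-0.2, 0.3, -1.5]
gripper_width: 0.171
```

step_arm(
  plan=[
    [0.1,0,0,0,0,0],
    [0,0,0,0.02,0,0],
    [0,0,0,0.025,0,0],
    [0,0,0,0.025,0,0],
    [0,0,0,0.025,0,0],
    [0,0,0,0.025,0,0],
    [0,0,0,0.025,0,0],
    [0,0,0,0,0,0],
  ],
)

```text
t: 28.82
eef_pos: [0.5703, 0.092, 0.231]
tool_rot: [0.614, 0.35, 0.615, -0.351]
contact_force: [-0.6, 1.3, -0.9]
gripper_width: 0.169
```

step_arm(
  plan=[
    [0,0,0,0.025,0,0],
    [0,0,0,0.025,0,0],
    [0,0,0,0.025,0,0],
    [0,0,0,0.025,0,0],
    [0,0,0,0.015,0,0],
    [0,0,0,0,0,0],
  ],
)

```text
t: 29.58
eef_pos: [0.5703, 0.0921, 0.231]
tool_rot: [-0.451, -0.544, -0.452, 0.545]
contact_force: [-2.4, 1.6, -1.6]
gripper_width: 0.174
```

```bash
python3 go.py 0.5709 0.0915 0.2305 -17
```

```text
t 29.57 cur [0.5703 0.0921 0.231 ] jaw -10.66 q [-0.85  0.39  0.76  1.83 -0.31  1.04 -0.16] F [-2.4  1.6 -1.6] T [0.61 0.72 0.03] w 0.174
turn [ 0.0176 -0.      0.0002] rows 1 each [ 0.0176 -0.      0.0002]
shift [0.012 0.019 0.011] rows 1 each [0.012 0.019 0.011]
```

step_arm(
  plan=[
    [0,0,0,0.012,0,0],
    [0,0,0,0.01,0,0],
    [0,0,0,0,0,0],
  ],
)

```text
t: 29.95
eef_pos: [0.5704, 0.0921, 0.231]
tool_rot: [-0.412, -0.574, -0.413, 0.574]
contact_force: [-2.5, 2.4, -2.2]
gripper_width: 0.171
```

```bash
python3 go.py 0.5709 0.0915 0.2305 -17; python3 claw.py 12 .5709 .0915
```

```text
t 29.95 cur [0.5704 0.0921 0.231 ] jaw -18.59 q [-0.87  0.4   0.79  1.83 -0.33  1.05 -0.28] F [-2.5  2.4 -2.2] T [0.76 0.81 0.03] w 0.171
turn [-0.0044 -0.      0.0002] rows 1 each [-0.0044 -0.      0.0002]
shift [0.013 0.017 0.01 ] rows 1 each [0.013 0.017 0.01 ]
handle 62 (array([559.5,  61.6]), array([26. , 13.3]), 72.72)
scene 23 (array([569.3, 119.4]), array([14.3, 18.5]), 81.08) 91.3247917841154
handle 51 (array([573.2,  84.5]), array([65.9, 80.8]), 25.4)
```

step_arm(
  plan=[
    [0,0,0,0.006,0,0],
    [0,0,0,0.006,0,0],
    [0,0,0,0,0,0],
  ],
)

```text
t: 30.42
eef_pos: [0.5705, 0.0919, 0.2311]
tool_rot: [-0.389, -0.59, -0.39, 0.59]
contact_force: [-3.2, 4.1, -3.2]
gripper_width: 0.166
```

```bash
python3 go.py 0.5709 0.0915 0.2305 -17; python3 claw.py 13 .5709 .0915
```

```text
t 30.43 cur [0.5705 0.0919 0.2311] jaw -23.14 q [-0.88  0.4   0.81  1.83 -0.34  1.05 -0.35] F [-3.2  4.1 -3.2] T [1.12 1.1  0.27] w 0.166
turn [-0.0171  0.      0.0001] rows 1 each [-0.0171  0.      0.0001]
shift [0.014 0.012 0.007] rows 1 each [0.014 0.012 0.007]
handle 63 (array([557.7,  62.1]), array([24.9, 14.8]), 63.04)
scene 23 (array([570. , 120.1]), array([15.5, 18.7]), 85.91) 90.6426373125437
handle 46 (array([593.3,  85.2]), array([84.4, 57. ]), 71.87)
```

step_arm(
  plan=[
    [0,0,0,0.005,0,0],
    [0,0,0,0.005,0,0],
    [0,0,0,0,0,0],
  ],
)

```text
t: 30.9
eef_pos: [0.5706, 0.0919, 0.2311]
tool_rot: [-0.371, -0.602, -0.371, 0.602]
contact_force: [-2.9, 3.5, -4.3]
gripper_width: 0.171
```

```bash
python3 go.py 0.5709 0.0915 0.2305 -17; python3 claw.py 14 .5709 .0915
```

```text
t 30.90 cur [0.5706 0.0919 0.2311] jaw -26.69 q [-0.89  0.41  0.83  1.83 -0.34  1.05 -0.4 ] F [-2.9  3.5 -4.3] T [1.25 1.08 0.36] w 0.171
turn [-0.0269  0.      0.0001] rows 1 each [-0.0269  0.      0.0001]
shift [0.015 0.01  0.007] rows 1 each [0.015 0.01  0.007]
handle 62 (array([555.6,  62.4]), array([25. , 14.3]), 61.79)
scene 23 (array([569.2, 120. ]), array([14.6, 19.4]), 80.96) 90.61478406192624
handle 44 (array([587.1,  94.8]), array([23.2, 72.5]), 4.57)
```

step_arm(
  plan=[
    [0,0,0,-0.018,0,0],
    [0,0,0,-0.018,0,0],
    [0,0,0,-0.019,0,0],
    [0,0,0,0,0,0],
  ],
)

```text
t: 31.5
eef_pos: [0.5712, 0.0909, 0.2316]
tool_rot: [0.468, 0.53, 0.468, -0.53]
contact_force: [-2.5, 1.8, -1.6]
gripper_width: 0.173
```

```bash
python3 go.py 0.5709 0.0915 0.33 -5; python3 claw.py 15 .5709 .0915
```

```text
t 31.50 cur [0.5712 0.0909 0.2316] jaw -7.05 q [-0.83  0.38  0.74  1.83 -0.3   1.04 -0.1 ] F [-2.5  1.8 -1.6] T [0.69 0.84 0.03] w 0.173
turn [-0.0057 -0.     -0.0001] rows 1 each [-0.0057 -0.     -0.0001]
shift [-2.46  -0.009 -0.014] rows 3 each [-0.82  -0.003 -0.005]
handle 57 (array([564.7,  57.2]), array([19.9, 22.1]), 49.38)
scene 25 (array([569.3, 119. ]), array([15.9, 20.3]), 81.45) 92.01077783180327
handle 67 (array([572.4,  88.9]), array([87.2, 18.2]), 81.8)
```

step_arm(
  plan=[
    [-0.2,0,0,0,0,0],
    [-0.4,0,0,0,0,0],
    [-0.5,0,0,0,0,0],
    [-0.5,0,0,0,0,0],
    [-0.8,0,0,0,0,0],
    [0,0,0,0,0,0],
  ],
)

```text
t: 32.35
eef_pos: [0.5733, 0.0905, 0.3311]
tool_rot: [0.47, 0.532, 0.467, -0.527]
contact_force: [-0.0, 0.2, -2.2]
gripper_width: 0.168
```

```bash
python3 claw.py 16 .5709 .0915;python3 go.py 0.5709 0.0915 0.33 91.2;  python3 - <<'E'
from meas import *
crop("scene","16",320,440,110,230); crop("top","16",160,320,130,250)
E
```

```text
handle 68 (array([567.4,  56.4]), array([22. , 13.9]), 80.02)
scene 23 (array([573.1, 121.2]), array([18.6, 13.1]), 83.13) 88.22996612317887
handle 77 (array([574. ,  89.3]), array([89.3, 15.2]), 83.28)
t 32.45 cur [0.5713 0.091  0.3278] jaw -6.99 q [-0.88  0.29  0.79  1.71 -0.22  1.23 -0.17] F [-0.3  1.  -2.8] T [-0.02  0.02  0.02] w 0.170
turn [ 2.273e-01 -2.000e-04 -2.000e-04] rows 8 each [ 0.0284 -0.     -0.    ]
shift [-0.054 -0.012  0.01 ] rows 1 each [-0.054 -0.012  0.01 ]
5.0
5.0
```

View pics/c_scene16_320_110.png

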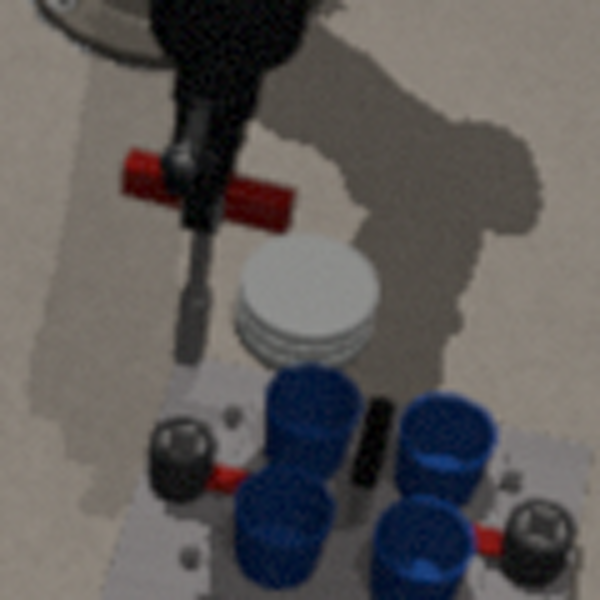

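View pics/c_top16_160_130.png

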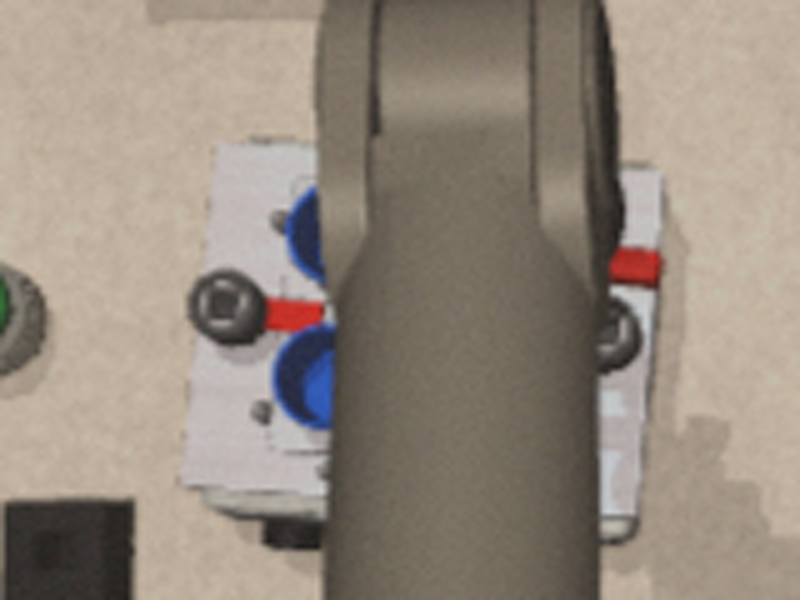

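Run:
```python
from meas import *
for n in ("top","scene"):
    W=cloud(n,np.load(f"pics/{n}16.npy")); z=W[...,2]; p=cv2.imread(f"pics/{n}16.png").astype(int).sum(-1)
    m=near(W,(.456,.418),.055)&(z>0.045)&(z<0.055); q=W[m][:,:2]
    print(n,m.sum(),rect(q),q.mean(0))
    m2=near(W,(.456,.418),.02)&(z<.042); print(" hole",m2.sum(),rect(W[m2][:,:2]) if m2.sum() else '')
    v,u=np.nonzero(m2)
    if len(u): print(" hole px",u.mean(),v.mean(), (u.min(),u.max(),v.min(),v.max()),ray(n,u.mean(),v.mean(),.05))
crop("top","16",140,200,215,260); crop("scene","16",430,480,180,230)
```

```text
top 336 (array([456.3, 418. ]), array([59.1, 61.5]), 3.14) [0.45620656 0.41795222]
 hole 37 (array([458.7, 426.2]), array([16.2,  9.8]), 4.82)
 hole px 170.40540540540542 239.45945945945945 (np.int64(167), np.int64(173), np.int64(237), np.int64(242)) [0.45640367 0.41730505 0.05      ]
scene 271 (array([454.1, 418.5]), array([64.5, 60.2]), 1.3) [0.45499896 0.41883738]
 hole 24 (array([444.1, 421.5]), array([17.9, 10.4]), 72.58)
 hole px 462.5 204.5 (np.int64(460), np.int64(465), np.int64(203), np.int64(206)) [0.45689405 0.41786156 0.05      ]
13.333333333333334
12.0
```

View pics/c_top16_140_215.png

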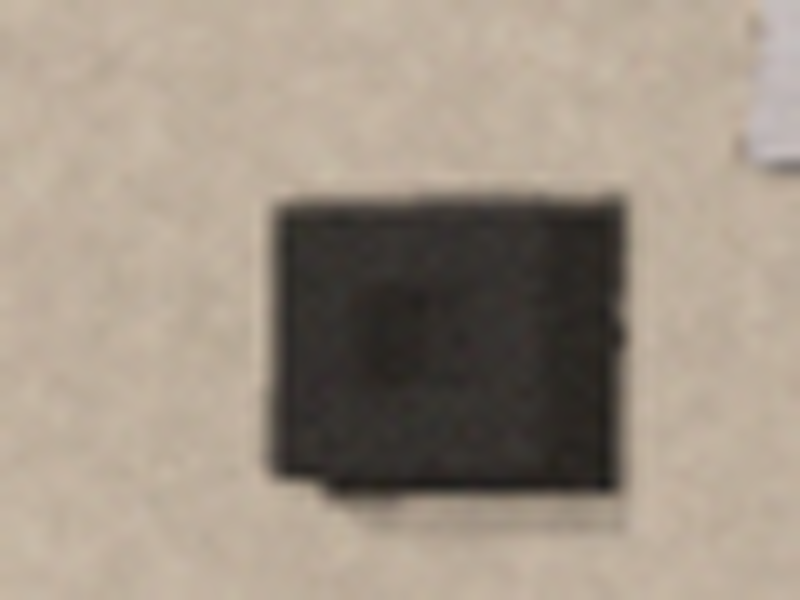

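step_arm(
  plan=[
    [0,0,0,-0.0273,0,0],
    [0,0,0,-0.0273,0,0],
    [0,0,0,-0.0273,0,0],
    [0,0,0,-0.0273,0,0],
    [0,0,0,-0.0273,0,0],
    [0,0,0,-0.0273,0,0],
    [0,0,0,-0.0273,0,0],
    [0,0,0,-0.0273,0,0],
  ],
)

```text
t: 33.45
eef_pos: [0.5704, 0.0911, 0.3261]
tool_rot: [0.698, 0.11, 0.699, -0.111]
contact_force: [0.2, 0.4, -1.9]
gripper_width: 0.173
```

step_arm(
  plan=[
    [0,0,0,-0.0273,0,0],
    [0,0,0,-0.0273,0,0],
    [0,0,0,0,0,0],
  ],
)

```text
t: 33.83
eef_pos: [0.5705, 0.0911, 0.3263]
tool_rot: [0.707, -0.008, 0.708, 0.007]
contact_force: [0.3, 0.5, -1.8]
gripper_width: 0.168
```

```bash
python3 go.py 0.4557 0.4186 0.29 91.2
```

```text
t 33.83 cur [0.5705 0.0911 0.3263] jaw 91.21 q [-0.65  0.25  0.47  1.7  -0.12  1.22  1.45] F [ 0.3  0.5 -1.8] T [-0.02 -0.02 -0.02] w 0.168
turn [ 0.     -0.0002  0.0001] rows 1 each [ 0.     -0.0002  0.0001]
shift [ 0.907  8.247 -2.699] rows 9 each [ 0.101  0.916 -0.3  ]
```

Stand hole at about (0.456, 0.4183) agrees with the pick-up pose. Travel there.

step_arm(
  plan=[
    [0,0.6,-0.2,0,0,0],
    [0,0.9,-0.3,0,0,0],
    [0,0.9,-0.3,0,0,0],
    [0,0.9,-0.3,0,0,0],
    [0,0.9,-0.3,0,0,0],
    [0,0.9,-0.3,0,0,0],
    [0,0.9,-0.3,0,0,0],
    [0,0.9,-0.3,0,0,0],
  ],
)

```text
t: 34.83
eef_pos: [0.4719, 0.3661, 0.3266]
tool_rot: [0.707, -0.007, 0.707, 0.006]
contact_force: [0.5, -0.3, -2.9]
gripper_width: 0.17
```

step_arm(
  plan=[
    [0.3,0.9,-0.3,0,0,0],
    [0.6,0.44,-0.1,0,0,0],
    [0,0,0,0,0,0],
    [0,0,0,0,0,0],
    [0,0,0,0,0,0],
  ],
)

```text
t: 35.45
eef_pos: [0.4565, 0.4174, 0.2925]
tool_rot: [0.708, -0.007, 0.707, 0.007]
contact_force: [-0.5, 1.6, -1.9]
gripper_width: 0.177
```

```bash
python3 go.py 0.4557 0.4186 0.17 91.2
```

```text
t 35.45 cur [0.4565 0.4174 0.2925] jaw 91.16 q [-1.07  0.34  0.3   1.64 -0.11  1.17  0.85] F [-0.5  1.6 -1.9] T [-0.05 -0.01 -0.02] w 0.177
turn [-0.0001  0.0002 -0.0001] rows 1 each [-0.0001  0.0002 -0.0001]
shift [ 3.063  0.031 -0.02 ] rows 4 each [ 0.766  0.008 -0.005]
```

step_arm(
  plan=[
    [0.8,0.02,-0.01,0,0,0],
    [0.9,0,0,0,0,0],
    [0.8,0,0,0,0,0],
    [0.4,0,0,0,0,0],
    [0,0,0,0,0,0],
    [0,0,0,0,0,0],
    [0,0,0,0,0,0],
  ],
)

```text
t: 36.33
eef_pos: [0.4555, 0.4199, 0.1768]
tool_rot: [0.708, -0.007, 0.706, 0.009]
contact_force: [-0.5, -0.1, -2.0]
gripper_width: 0.172
```

```bash
python3 go.py 0.4557 0.4186 0.123 91.2; python3 claw.py 17 .5709 .0915
python3 - <<'E'
from meas import *
W=cloud("scene",np.load("pics/scene17.npy")); z=W[...,2]
for lo,hi in ((.06,.075),(.075,.09),(.09,.105),(.11,.125)):
    m=near(W,(.456,.418),.03)&(z>lo)&(z<hi); q=W[m]
    if len(q): print(lo,len(q),np.round(np.median(q,0),4),rect(q[:,:2]))
crop("scene","17",430,500,150,220)
E
```

```text
t 36.33 cur [0.4555 0.4199 0.1768] jaw 91.32 q [-1.05  0.45  0.27  1.76 -0.15  0.95  0.88] F [-0.5 -0.1 -2. ] T [ 0.02 -0.   -0.01] w 0.172
turn [ 0.0003  0.0003 -0.0003] rows 1 each [ 0.0003  0.0003 -0.0003]
shift [ 1.344 -0.032  0.004] rows 2 each [ 0.672 -0.016  0.002]
top 23 (array([571.4, 124.9]), array([25.8, 11.1]), 56.15) 90.0615518706973
scene 26 (array([573.2, 120.2]), array([16.9, 14.5]), 88.61) 86.24094048917678
0.06 12 [0.4595 0.4187 0.0693] (array([459.2, 417.6]), array([18.3,  7.8]), 62.05)
0.075 27 [0.4596 0.4158 0.0822] (array([457.4, 416.4]), array([19.4, 13.8]), 55.35)
0.09 19 [0.4605 0.4186 0.0996] (array([456.9, 416.8]), array([20.4, 11.8]), 55.03)
0.11 27 [0.4592 0.418  0.1169] (array([456. , 419.5]), array([13.4, 15.7]), 2.02)
8.571428571428571
```

View pics/c_scene17_430_150.png

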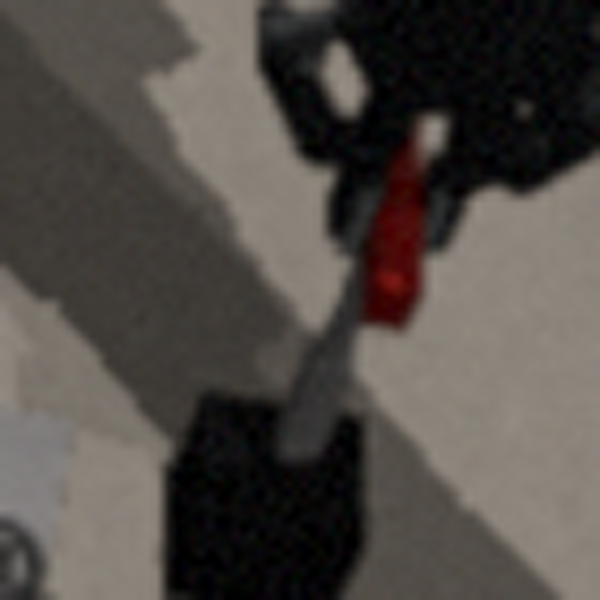

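Run:
```python
from meas import *
for nm in ("0","17"):
  for n in ("scene","top"):
    p=cv2.imread(f"pics/{n}{nm}.png")[:,:,::-1].astype(int);W=cloud(n,np.load(f"pics/{n}{nm}.npy")); z=W[...,2]
    m=near(W,(.456,.418),.07)&(p[...,0]>60)&(p[...,1]<45)&(p[...,2]<45)&(z>.1)
    q=W[m]; top=q[q[:,2]>np.percentile(q[:,2],98)-.007]
    for nme,s in (("all",q),("top",top)):
        vx,vy,x,y=cv2.fitLine((s[:,:2]*1000).astype(np.float32),cv2.DIST_HUBER,0,.01,.01).ravel()
        print(nm,n,nme,len(s),"ang",round(np.degrees(np.arctan(vy/vx)),2),"y at x=456",round(y+(456-x)*vy/vx,1),"z",np.round(np.percentile(s[:,2],[5,50,95]),4),"x",np.round([s[:,0].min(),s[:,0].max()],4))
m=None
# shank line direction
W=cloud("scene",np.load("pics/scene17.npy")); z=W[...,2]
q=W[near(W,(.456,.418),.02)&(z>.06)&(z<.13)]; c=q.mean(0); u,s,vt=np.linalg.svd(q-c); print(vt[0],s)
print((pix("scene",[[.4555,.4199,.0613],[.4555,.4199,.118]])-[430,150])*8.57)
```

```text
0 scene all 113 ang 1.22 y at x=456 415.1 z [0.1397 0.1493 0.1533] x [0.4152 0.5005]
0 scene top 80 ang 0.36 y at x=456 415.7 z [0.148  0.1506 0.1538] x [0.4152 0.5005]
0 top all 100 ang 0.01 y at x=456 411.8 z [0.1319 0.1447 0.1529] x [0.4138 0.496 ]
0 top top 32 ang -3.35 y at x=456 414.6 z [0.1478 0.1508 0.155 ] x [0.4138 0.4952]
17 scene all 61 ang -5.69 y at x=456 421.3 z [0.1936 0.2054 0.2084] x [0.4377 0.499 ]
17 scene top 48 ang -7.06 y at x=456 421.2 z [0.2031 0.2057 0.2084] x [0.4377 0.499 ]
17 top all 123 ang -0.16 y at x=456 414.7 z [0.1896 0.2045 0.21  ] x [0.412  0.4983]
17 top top 4 ang -84.86 y at x=456 590.1 z [0.2462 0.2796 0.3092] x [0.4726 0.4799]
[ 0.02078114 -0.00632013 -0.99976407] [0.17207697 0.0522807  0.03536678]
[[292.12066802 446.45411627]
 [333.13823174 349.53329373]]
```

step_arm(
  plan=[
    [0,-0.02,0,0,0,0],
    [0,0,0,0,0,0],
    [0,0,0,0,0,0],
  ],
)

```text
t: 36.8
eef_pos: [0.4548, 0.4185, 0.1753]
tool_rot: [0.707, -0.008, 0.707, 0.008]
contact_force: [0.6, -0.1, -2.2]
gripper_width: 0.167
```

step_arm(
  plan=[
    [0.12,0,0,0,0,0],
    [0.12,0,0,0,0,0],
    [0.12,0,0,0,0,0],
    [0.12,0,0,0,0,0],
    [0,0,0,0,0,0],
  ],
)

```text
t: 37.42
eef_pos: [0.4546, 0.4182, 0.1555]
tool_rot: [0.707, -0.008, 0.707, 0.008]
contact_force: [0.8, 0.2, -1.7]
gripper_width: 0.169
```

step_arm(
  plan=[
    [0.15,0,0.02,0,0,0],
    [0.2,0,0,0,0,0],
    [0.2,0,0,0,0,0],
    [0.12,0,0,0,0,0],
    [0.1,0,0,0,0,0],
    [0,0,0,0,0,0],
    [0,0,0,0,0,0],
  ],
)

```text
t: 38.3
eef_pos: [0.4558, 0.4186, 0.1255]
tool_rot: [0.707, -0.008, 0.707, 0.008]
contact_force: [-0.5, -0.8, -2.0]
gripper_width: 0.171
```

step_arm(
  plan=[
    [0.04,0,0,0,0,0],
    [0.04,0,0,0,0,0],
    [0.02,0,0,0,0,0],
    [0.02,0,0,0,0,0],
    [0,0,0,0,0,0],
  ],
)

```text
t: 38.92
eef_pos: [0.456, 0.4189, 0.1213]
tool_rot: [0.707, -0.008, 0.707, 0.009]
contact_force: [-0.6, 0.1, 3.8]
gripper_width: 0.17
```

step_arm(
  plan=[
    [0,0,0,0,0,0],
    [0,0,0,0,0,0],
    [0,0,0,0,0,0],
    [0,0,0,0,0,0],
    [0,0,0,0,0,0],
  ],
  fingers=-1,
)

```text
t: 39.55
eef_pos: [0.4556, 0.4185, 0.1205]
tool_rot: [0.707, -0.008, 0.707, 0.008]
contact_force: [-0.2, 0.3, 0.7]
gripper_width: 1.001
```

step_arm(
  plan=[
    [-0.6,0,0,0,0,0],
    [-0.9,0,0,0,0,0],
    [-0.9,0,0,0,0,0],
    [-0.9,0,0,0,0,0],
    [0,0,0,0,0,0],
  ],
)

```text
t: 40.17
eef_pos: [0.4571, 0.4197, 0.2559]
tool_rot: [0.708, -0.006, 0.706, 0.01]
contact_force: [0.5, 0.2, -0.5]
gripper_width: 1.005
```

```bash
python3 go.py 0.4763 -0.327 0.24 90
python3 - <<'E'
from meas import *
o=shot("18"); crop("scene","18",410,510,140,215)
for n in ("top","scene"):
    p=o[n][0].astype(int);W=cloud(n,o[n][1]); z=W[...,2]; r,g,b=[p[...,i] for i in range(3)]
    m=near(W,(.456,.418),.07)&(r>60)&(g<45)&(b<45)&(z>.1); print(n,"handle z",np.round(np.percentile(z[m],[5,50,95]),4),rect(W[m][:,:2]))
    m=(r>90)&(g>70)&(b<0.4*g)&(abs(z-.0885)<.006)
    nl,l,s,c=cv2.connectedComponentsWithStats(m.astype(np.uint8))
    for i in range(1,nl):
        if s[i,4]>30: print(" lid",s[i,4],rect(W[l==i][:,:2]),np.median(W[l==i],0))
E
```

```text
t 40.17 cur [0.4571 0.4197 0.2559] jaw 91.32 q [-1.07  0.37  0.3   1.69 -0.12  1.1   0.86] F [ 0.5  0.2 -0.5] T [-0.01 -0.06 -0.02] w 1.005
turn [ 0.0037  0.0006 -0.0008] rows 1 each [ 0.0037  0.0006 -0.0008]
shift [  0.397 -18.667   0.48 ] rows 19 each [ 0.021 -0.982  0.025]
8.0
top handle z [0.1387 0.1498 0.1543] (array([464. , 407.3]), array([69.1, 91.2]), 42.77)
 lid 660 (array([ 448.3, -339.3]), array([118.1,  60. ]), 25.95) [ 0.44851822 -0.33986027  0.08863429]
scene handle z [0.1451 0.1497 0.1532] (array([455. , 418.6]), array([86.7, 12.2]), 0.31)
 lid 350 (array([ 449.6, -339.3]), array([115.7,  54. ]), 25.78) [ 0.45291125 -0.33827947  0.08852927]
```

View pics/c_scene18_410_140.png

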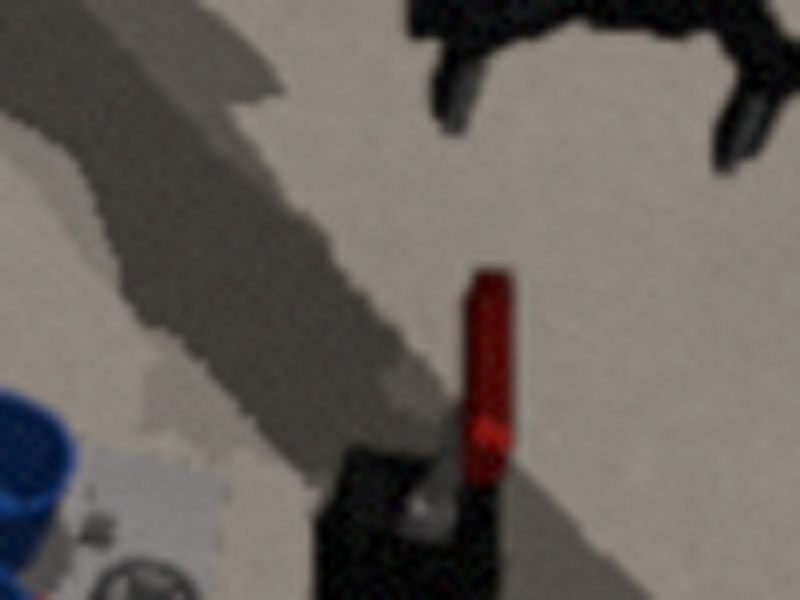

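View pics/top18.png

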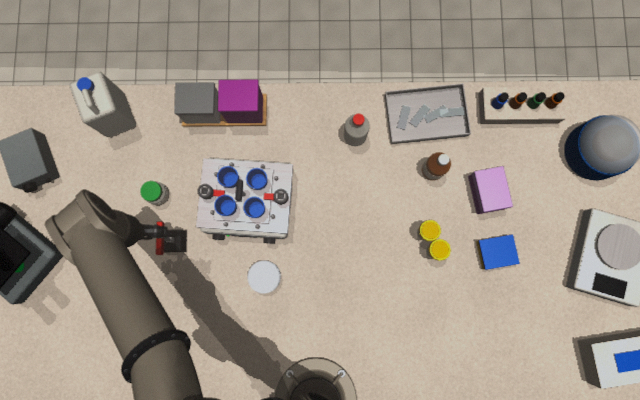

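```bash
cat > lids.py <<'E'
from meas import *
import sys
from scipy.optimize import least_squares
def circ(q,r0=30):
    # fit circle of radius r0 to boundary hull
    h=cv2.convexHull((q*1000).astype(np.float32))[:,0]
    return h
def lids(o,zlo,zhi,c=None,rad=None,K=1):
    for n in ("top","scene"):
        p=o[n][0].astype(int);W=cloud(n,o[n][1]); z=W[...,2]; r,g,b=[p[...,i] for i in range(3)]
        m=(r>70)&(g>55)&(b<0.45*g)&(z>zlo)&(z<zhi)
        if c is not None: m&=near(W,c,rad)
        q=(W[m][:,:2]*1000).astype(np.float32)
        if len(q)<20: print(n,"none",len(q)); continue
        if K==1: cs=[q]
        else:
            _,lab,_=cv2.kmeans(q,K,None,(3,100,.01),10,cv2.KMEANS_PP_CENTERS); cs=[q[lab[:,0]==k] for k in range(K)]
        for s in cs: print(n,len(s),"mean",s.mean(0).round(1),"mec",np.round(cv2.minEnclosingCircle(s)[0],1),round(cv2.minEnclosingCircle(s)[1],1),"z",np.median(z[m]).round(4))
E
python3 - <<'E'
from lids import *
o={n:(cv2.imread(f"pics/{n}18.png")[:,:,::-1],np.load(f"pics/{n}18.npy")) for n in ("top","scene")}
lids(o,.08,.095,(.45,-.34),.12,2)
cs=[]
for n in ("top","scene"):
    W=cloud(n,o[n][1]); z=W[...,2]; p=o[n][0].astype(int); b=(p[...,2]>60)&(p[...,0]<.6*p[...,2])
    for s in ((.536,.160),(.6218,.2339),(.542,.24),(.6158,.1541)):
        m=near(W,s,.036)&b&(z>.146)&(z<.16); q=(W[m][:,:2]*1000).astype(np.float32); e=cv2.minEnclosingCircle(q); print(n,s,len(q),np.round(e[0],1),round(e[1],1))
E
python3 claw.py 19 .5709 .0915; python3 claw.py 20 .5866 .303
```

```text
top 344 mean [ 422.3 -352.2] mec [ 422.4 -353.3] 31.2 z 0.0886
top 335 mean [ 476.7 -327.4] mec [ 476.8 -327.6] 29.8 z 0.0886
scene 197 mean [ 480.3 -325.8] mec [ 477.  -325.4] 30.9 z 0.0884
scene 182 mean [ 427.6 -350.4] mec [ 425. -349.] 32.0 z 0.0884
top (0.536, 0.16) 73 [537.9 162.5] 28.2
top (0.6218, 0.2339) 84 [624.1 235.8] 29.2
top (0.542, 0.24) 68 [543.8 241.3] 28.4
top (0.6158, 0.1541) 74 [617.6 156.3] 28.5
scene (0.536, 0.16) 81 [535.5 161.4] 30.8
scene (0.6218, 0.2339) 89 [621.6 237.7] 31.0
scene (0.542, 0.24) 76 [542.5 242.9] 29.9
scene (0.6158, 0.1541) 92 [614.5 156. ] 31.2
top 19 (array([571.7, 124.9]), array([26.3, 13.2]), 77.08) 88.4199940365765
scene 27 (array([572.4, 119. ]), array([14.7, 18.5]), 68.9) 86.23836077014745
top 50 (array([583.6, 269.2]), array([29.9, 14.1]), 86.13) -95.62075800491242
scene 25 (array([585.2, 277.5]), array([17.7, 14.6]), 24.54) -95.4173085276046
```

step_arm(
  plan=[
    [0,0,0,0.0288,0,0],
    [0,0,0,0.0288,0,0],
    [0,0,0,0.0288,0,0],
    [0,0,0,0.0288,0,0],
    [0,0,0,0.0288,0,0],
    [0,0,0,0.0288,0,0],
    [0,0,0,0.0288,0,0],
    [0,0,0,0.0288,0,0],
  ],
)

```text
t: 41.48
eef_pos: [0.4553, 0.4183, 0.2517]
tool_rot: [0.534, 0.463, 0.534, -0.464]
contact_force: [0.5, -0.2, 0.5]
gripper_width: 1.005
```

step_arm(
  plan=[
    [0,0,0,0.0288,0,0],
    [0,0,0,0.0288,0,0],
    [0,0,0,0.0288,0,0],
    [0,0,0,0.0288,0,0],
    [0,0,0,0.0288,0,0],
    [0,0,0,0.0288,0,0],
    [0,0,0,0.0288,0,0],
  ],
)

```text
t: 42.35
eef_pos: [0.4553, 0.4183, 0.2517]
tool_rot: [-0.156, -0.689, -0.156, 0.69]
contact_force: [-0.8, 0.2, -0.4]
gripper_width: 1.0
```

```bash
python3 go.py 0.4745 -0.3266 0.25 -64
```

```text
t 42.35 cur [0.4553 0.4183 0.2517] jaw -64.53 q [-1.49  0.49  0.91  1.72 -0.42  1.14 -1.58] F [-0.8  0.2 -0.4] T [-0.02  0.04 -0.05] w 1.000
turn [-0.0015  0.0002 -0.0001] rows 1 each [-0.0015  0.0002 -0.0001]
shift [ 0.043 16.949  7.733] rows 17 each [0.003 0.997 0.455]
```

step_arm(
  plan=[
    [0,0.6,0.27,0,0,0],
    [0,0.99,0.45,0,0,0],
    [0,0.99,0.45,0,0,0],
    [0,0.99,0.45,0,0,0],
    [0,0.99,0.45,0,0,0],
    [0,0.99,0.45,0,0,0],
    [0,0.99,0.45,0,0,0],
    [0,0.99,0.45,0,0,0],
  ],
)

```text
t: 43.35
eef_pos: [0.4632, 0.0864, 0.2521]
tool_rot: [-0.158, -0.689, -0.158, 0.689]
contact_force: [0.9, -0.1, -0.3]
gripper_width: 1.002
```

step_arm(
  plan=[
    [0,0.99,0.45,0,0,0],
    [0,0.99,0.45,0,0,0],
    [0,0.99,0.45,0,0,0],
    [0,0.99,0.45,0,0,0],
    [0,0.99,0.45,0,0,0],
    [0,0.99,0.45,0,0,0],
    [0,0.99,0.45,0,0,0],
    [0,0.99,0.45,0,0,0],
  ],
)

```text
t: 44.35
eef_pos: [0.4717, -0.2612, 0.2518]
tool_rot: [-0.158, -0.689, -0.158, 0.69]
contact_force: [1.2, 0.1, -0.0]
gripper_width: 1.002
```

```bash
python3 go.py 0.4768 -0.327 0.15 -65
```

```text
t 44.35 cur [ 0.4717 -0.2612  0.2518] jaw -64.16 q [-0.43  0.37  1.05  1.9  -0.36  1.08 -0.35] F [ 1.2  0.1 -0. ] T [-0.04 -0.07 -0.01] w 1.002
turn [0.0023 0.0001 0.0001] rows 1 each [0.0023 0.0001 0.0001]
shift [2.546 1.544 0.58 ] rows 3 each [0.849 0.515 0.193]
```

step_arm(
  plan=[
    [0,0.75,0.29,0.0023,0,0],
    [0.6,0.75,0.29,0,0,0],
    [0.9,0,0,0,0,0],
    [0.9,0,0,0,0,0],
    [0,0,0,0,0,0],
    [0,0,0,0,0,0],
    [0,0,0,0,0,0],
  ],
)

```text
t: 45.22
eef_pos: [0.4776, -0.3248, 0.158]
tool_rot: [0.154, 0.691, 0.153, -0.69]
contact_force: [-0.0, 0.6, -0.1]
gripper_width: 0.999
```

```bash
python3 go.py 0.4768 -0.327 0.12 -65;python3 - <<'E'
from lids import *
o=shot("21"); lids(o,.08,.095,(.45,-.34),.12,2)
crop("scene","21",190,290,120,200); crop("top","21",380,480,200,275)
E
```

```text
t 45.23 cur [ 0.4776 -0.3248  0.158 ] jaw -65.00 q [-0.17  0.55  0.91  1.91 -0.54  0.94 -0.14] F [-0.   0.6 -0.1] T [-0.01  0.02 -0.02] w 0.999
turn [-0.     -0.0002 -0.0003] rows 1 each [-0.     -0.0002 -0.0003]
shift [0.949 0.043 0.041] rows 1 each [0.949 0.043 0.041]
top none 0
scene 178 mean [ 426.4 -350.7] mec [ 428.4 -350.9] 30.7 z 0.0883
scene 194 mean [ 479.2 -326.4] mec [ 478.8 -328. ] 30.3 z 0.0883
7.5
8.0
```

View pics/c_scene21_190_120.png

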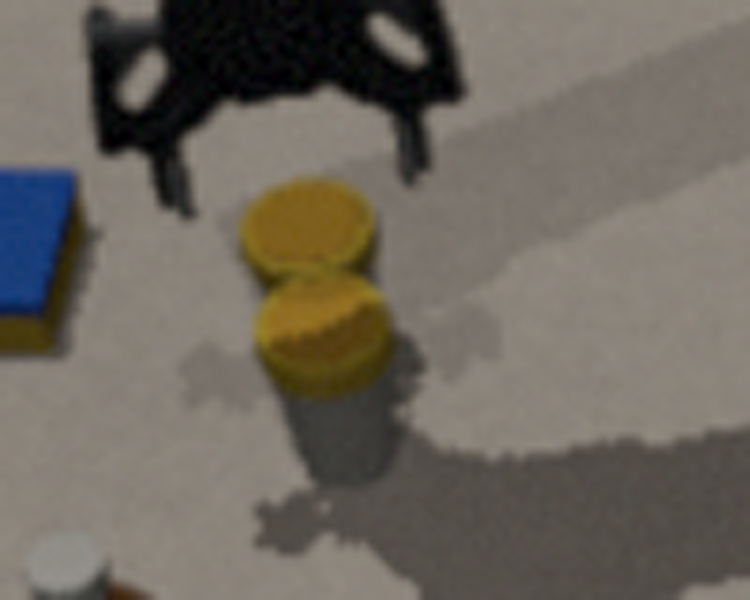

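View pics/c_top21_380_200.png

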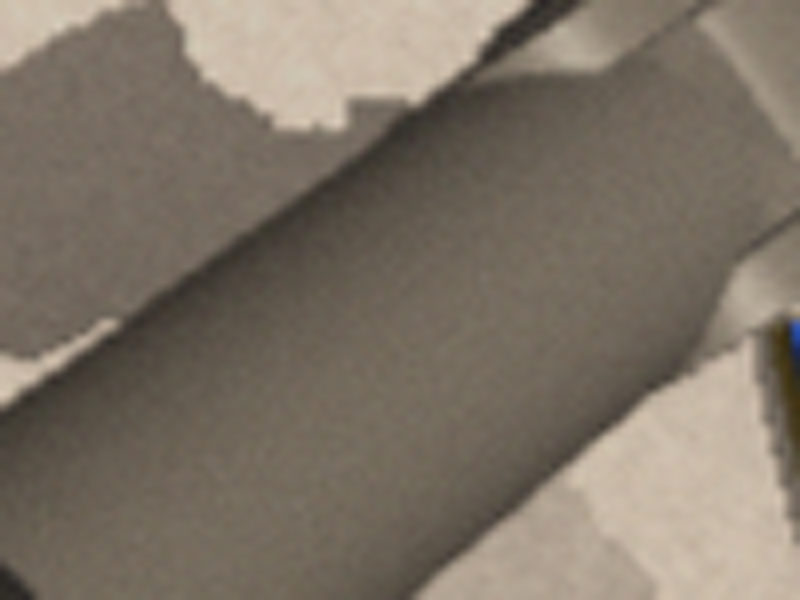

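step_arm(
  plan=[
    [0.4,0.04,0.04,0,0,0],
    [0.6,0,0,0,0,0],
    [0.4,0,0,0,0,0],
    [0,0,0,0,0,0],
    [0,0,0,0,0,0],
  ],
)

```text
t: 45.95
eef_pos: [0.4761, -0.3268, 0.1009]
tool_rot: [0.153, 0.69, 0.153, -0.69]
contact_force: [1.2, -1.0, 0.2]
gripper_width: 0.997
```

```bash
python3 go.py 0.4768 -0.327 0.056 -65
```

```text
t 45.95 cur [ 0.4761 -0.3268  0.1009] jaw -65.03 q [-0.11  0.62  0.83  1.94 -0.61  0.85 -0.08] F [ 1.2 -1.   0.2] T [-0.01 -0.02  0.01] w 0.997
turn [-0.0001 -0.     -0.0001] rows 1 each [-0.0001 -0.     -0.0001]
shift [ 1.122  0.011 -0.014] rows 2 each [ 0.561  0.006 -0.007]
```

step_arm(
  plan=[
    [0.4,0,-0.014,0,0,0],
    [0.4,0,0,0,0,0],
    [0.3,0,0,0,0,0],
    [0,0,0,0,0,0],
    [0,0,0,0,0,0],
  ],
)

```text
t: 46.58
eef_pos: [0.4765, -0.3265, 0.0566]
tool_rot: [0.153, 0.69, 0.153, -0.69]
contact_force: [0.2, 0.2, 0.0]
gripper_width: 1.001
```

step_arm(
  plan=[
    [0,0,0,0,0,0],
    [0,0,0,0,0,0],
    [0,0,0,0,0,0],
    [0,0,0,0,0,0],
    [0,0,0,0,0,0],
  ],
  fingers=1,
  force=40,
)

```text
t: 47.2
eef_pos: [0.4768, -0.3264, 0.0572]
tool_rot: [0.153, 0.691, 0.153, -0.69]
contact_force: [-0.6, 1.4, 6.5]
gripper_width: 0.691
```

```bash
python3 go.py 0.4768 -0.327 0.056 -65
```

```text
t 47.20 cur [ 0.4768 -0.3264  0.0572] jaw -65.02 q [-0.06  0.68  0.77  1.96 -0.68  0.77 -0.04] F [-0.6  1.4  6.5] T [0.33 0.25 0.02] w 0.691
turn [-0.0001 -0.0001 -0.0001] rows 1 each [-0.0001 -0.0001 -0.0001]
shift [0.03  0.013 0.007] rows 1 each [0.03  0.013 0.007]
```

step_arm(
  plan=[
    [-0.3,0,0,0,0,0],
    [-0.8,0,0,0,0,0],
    [-0.9,0,0,0,0,0],
    [-0.9,0,0,0,0,0],
    [-0.9,0,0,0,0,0],
    [-0.9,0,0,0,0,0],
    [-0.9,0,0,0,0,0],
    [0,0,0,0,0,0],
  ],
)

```text
t: 48.2
eef_pos: [0.4772, -0.3273, 0.2833]
tool_rot: [0.154, 0.692, 0.152, -0.689]
contact_force: [0.2, -0.8, -1.6]
gripper_width: 0.686
```

```bash
python3 go.py 0.5365 0.161 0.28 -49
python3 - <<'E'
from lids import *
o=shot("22"); 
lids(o,.08,.095,(.42,-.35),.08,1)
for n in ("top","scene"):
    W=cloud(n,o[n][1]); z=W[...,2]; p=o[n][0].astype(int); b=(p[...,2]>60)&(p[...,0]<.6*p[...,2])
    m=near(W,(.579,.197),.11)&b&(z>.145)&(z<.16); print(n,"rims",m.sum(),rect(W[m][:,:2]),np.median(z[m]))
    m=near(W,(.579,.197),.1)&(z>.18)&(z<.195); print(n,"bar",m.sum(),rect(W[m][:,:2]))
    for s in ((.536,.160),(.6218,.2339),(.542,.24),(.6158,.1541)):
        # dark/blue inside: sleeve mouth via blue blob incl. interior, at mouth plane z=.153
        m=near(W,s,.040)&b
        v,u=np.nonzero(m&(z>.143)); q=np.array([ray(n,a,c,.153)[:2] for a,c in zip(u,v)])*1000
        e=cv2.minEnclosingCircle(q.astype(np.float32)); print("  ",s,len(q),np.round(e[0],1),round(e[1],1))
crop("scene","22",190,290,100,180)
E
```

```text
t 48.20 cur [ 0.4772 -0.3273  0.2833] jaw -65.04 q [-0.28  0.41  1.04  1.78 -0.39  1.17 -0.26] F [ 0.2 -0.8 -1.6] T [ 0.02  0.02 -0.04] w 0.686
turn [-0.0445 -0.0004 -0.0007] rows 2 each [-0.0223 -0.0002 -0.0003]
shift [ 0.083 -8.241 -9.127] rows 10 each [ 0.008 -0.824 -0.913]
top none 0
scene 173 mean [ 425.5 -351. ] mec [ 422.6 -351.8] 29.0 z 0.0882
top rims 308 (array([581.1, 198.5]), array([136.9, 136.9]), 86.58) 0.15195467019604725
top bar 122 (array([580.6, 198.7]), array([16.5, 55.9]), 85.23)
   (0.536, 0.16) 78 [537.7 161.8] 28.3
   (0.6218, 0.2339) 95 [622.8 235.2] 29.2
   (0.542, 0.24) 80 [543.7 241. ] 28.6
   (0.6158, 0.1541) 81 [617.  155.8] 28.4
scene rims 350 (array([578.8, 198.3]), array([134.6, 140.5]), 86.59) 0.15130489777656853
scene bar 93 (array([579.9, 199.3]), array([15.6, 55.2]), 85.42)
   (0.536, 0.16) 88 [537.4 161.8] 30.6
   (0.6218, 0.2339) 104 [622.7 236.8] 30.7
   (0.542, 0.24) 77 [545.4 241.4] 29.0
   (0.6158, 0.1541) 98 [616.7 156.2] 30.6
7.5
```

View pics/scene22.png

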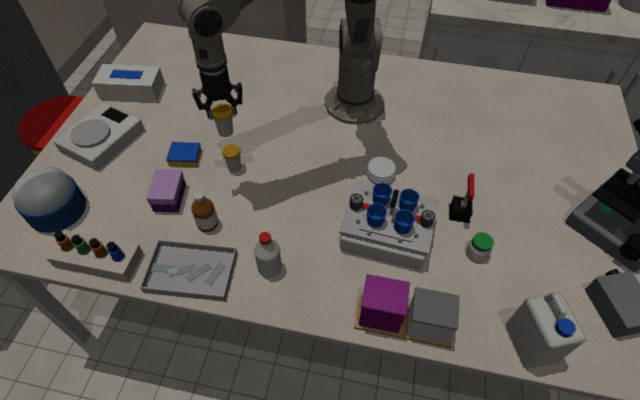

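step_arm(
  plan=[
    [0,0,0,-0.022,0,0],
    [0,0,0,-0.022,0,0],
    [0,-0.5,-0.55,0,0,0],
    [0,-0.82,-0.91,0,0,0],
    [0,-0.82,-0.91,0,0,0],
    [0,-0.82,-0.91,0,0,0],
    [0,-0.82,-0.91,0,0,0],
    [0,-0.82,-0.91,0,0,0],
  ],
)

```text
t: 49.3
eef_pos: [0.5095, -0.0517, 0.2792]
tool_rot: [-0.246, -0.662, -0.247, 0.663]
contact_force: [1.3, -0.9, -1.5]
gripper_width: 0.691
```

step_arm(
  plan=[
    [0,-0.82,-0.91,0,0,0],
    [0,-0.82,-0.91,0,0,0],
    [0,-0.82,-0.91,0,0,0],
    [0,-0.82,-0.91,0,0,0],
    [0,-0.36,-0.4,0,0,0],
    [0,0,0,0,0,0],
    [0,0,0,0,0,0],
  ],
)

```text
t: 50.18
eef_pos: [0.5374, 0.16, 0.2801]
tool_rot: [-0.246, -0.663, -0.245, 0.663]
contact_force: [-0.1, 0.0, -1.3]
gripper_width: 0.685
```

```bash
python3 go.py 0.5376 0.1618 0.23 -49
```

```text
t 50.17 cur [0.5374 0.16   0.2801] jaw -49.33 q [-1.11  0.33  0.9   1.82 -0.28  1.13 -0.97] F [-0.1  0.  -1.3] T [-0.02  0.01  0.01] w 0.685
turn [-0.0009  0.0002 -0.0001] rows 1 each [-0.0009  0.0002 -0.0001]
shift [ 1.252 -0.03  -0.033] rows 2 each [ 0.626 -0.015 -0.017]
```

step_arm(
  plan=[
    [0.4,-0.02,-0.02,0,0,0],
    [0.6,0,0,0,0,0],
    [0.5,0,0,0,0,0],
    [0.1,0,0,0,0,0],
    [0,0,0,0,0,0],
    [0,0,0,0,0,0],
    [0,0,0,0,0,0],
  ],
)

```text
t: 51.05
eef_pos: [0.5381, 0.1635, 0.2171]
tool_rot: [0.247, 0.663, 0.247, -0.662]
contact_force: [0.2, -0.0, -1.1]
gripper_width: 0.689
```

```bash
python3 go.py 0.5376 0.1618 0.1662 -49
python3 - <<'E'
from lids import *
o=shot("23"); lids(o,.225,.26,(.537,.161),.06,1)
crop("scene","23",340,440,140,240)
m=None
for n in ("scene",):
    W=cloud(n,o[n][1]); z=W[...,2]; p=o[n][0].astype(int)
    print((pix(n,[[.5376,.1618,.153],[.5376,.1618,.16]])-[340,140])*6)
E
```

```text
t 51.05 cur [0.5381 0.1635 0.2171] jaw -49.17 q [-1.06  0.4   0.85  1.89 -0.36  1.01 -0.91] F [ 0.2 -0.  -1.1] T [-0.05  0.06  0.  ] w 0.689
turn [-0.0005 -0.0002 -0.    ] rows 1 each [-0.0005 -0.0002 -0.    ]
shift [1.273 0.024 0.038] rows 2 each [0.637 0.012 0.019]
top 88 mean [525.3 143.1] mec [527.8 147.3] 23.8 z 0.2478
scene 105 mean [552.  170.2] mec [541.6 162.7] 28.7 z 0.2477
6.0
[[252.55632488 299.66581954]
 [254.20737735 290.66926081]]
```

View pics/c_scene23_340_140.png

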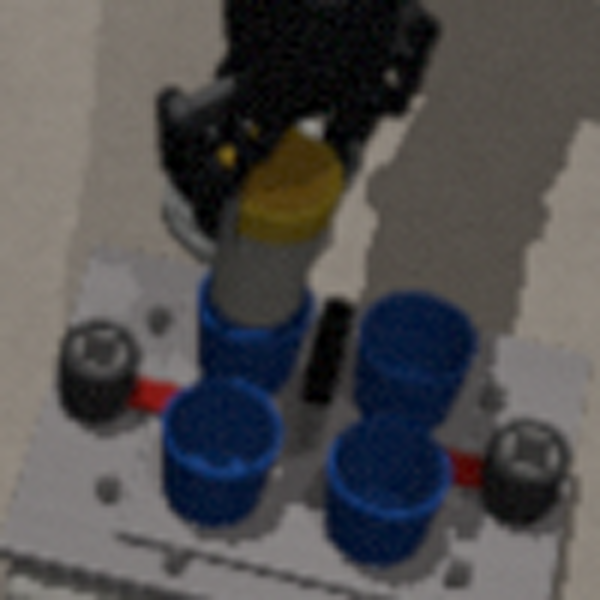

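step_arm(
  plan=[
    [0.1,0.018,0.03,0,0,0],
    [0.2,0,0,0,0,0],
    [0.25,0,0,0,0,0],
    [0.2,0,0,0,0,0],
    [0,0,0,0,0,0],
    [0,0,0,0,0,0],
  ],
)

```text
t: 51.9
eef_pos: [0.5373, 0.1622, 0.1865]
tool_rot: [-0.247, -0.663, -0.247, 0.663]
contact_force: [-0.4, 0.4, -1.8]
gripper_width: 0.689
```

```bash
python3 go.py 0.5376 0.1618 0.1662 -49
```

```text
t 51.90 cur [0.5373 0.1622 0.1865] jaw -49.17 q [-1.03  0.44  0.82  1.92 -0.39  0.95 -0.88] F [-0.4  0.4 -1.8] T [0.18 0.01 0.02] w 0.689
turn [-0.0005  0.      0.    ] rows 1 each [-0.0005  0.      0.    ]
shift [0.507 0.012 0.001] rows 1 each [0.507 0.012 0.001]
```

step_arm(
  plan=[
    [0.1,0,0,0,0,0],
    [0.1,0,0,0,0,0],
    [0.1,0,0,0,0,0],
    [0.05,0,0,0,0,0],
    [0,0,0,0,0,0],
    [0,0,0,0,0,0],
  ],
)

```text
t: 52.65
eef_pos: [0.5372, 0.1619, 0.1724]
tool_rot: [-0.247, -0.663, -0.246, 0.663]
contact_force: [0.1, 2.8, -2.5]
gripper_width: 0.686
```

step_arm(
  plan=[
    [0.025,0,0,0,0,0],
    [0.025,0,0,0,0,0],
    [0,0,0,0,0,0],
  ],
)

```text
t: 53.02
eef_pos: [0.5373, 0.1621, 0.1705]
tool_rot: [0.247, 0.663, 0.247, -0.663]
contact_force: [1.1, 2.8, -0.7]
gripper_width: 0.692
```

step_arm(
  plan=[
    [0.025,-0.008,-0.008,0,0,0],
    [0.025,0,0,0,0,0],
    [0,0,0,0,0,0],
  ],
)

```text
t: 53.4
eef_pos: [0.5374, 0.1624, 0.1684]
tool_rot: [0.247, 0.663, 0.247, -0.663]
contact_force: [0.9, 2.0, -0.9]
gripper_width: 0.69
```

step_arm(
  plan=[
    [0.02,0,0,0,0,0],
    [0.02,0,0,0,0,0],
    [0,0,0,0,0,0],
  ],
)

```text
t: 53.78
eef_pos: [0.5375, 0.1626, 0.1669]
tool_rot: [0.247, 0.663, 0.247, -0.663]
contact_force: [1.2, 2.3, 0.0]
gripper_width: 0.688
```

step_arm(
  plan=[
    [0.015,0,0,0,0,0],
    [0,0,0,0,0,0],
  ],
)

```text
t: 54.02
eef_pos: [0.5375, 0.1626, 0.1664]
tool_rot: [0.247, 0.663, 0.247, -0.663]
contact_force: [2.3, 1.8, 1.1]
gripper_width: 0.689
```

step_arm(
  plan=[
    [0.012,0,0,0,0,0],
    [0,0,0,0,0,0],
  ],
)

```text
t: 54.28
eef_pos: [0.5376, 0.1627, 0.166]
tool_rot: [0.247, 0.663, 0.247, -0.662]
contact_force: [2.5, 2.6, 3.1]
gripper_width: 0.69
```

step_arm(
  plan=[
    [0.012,0,0,0,0,0],
    [0,0,0,0,0,0],
  ],
)

```text
t: 54.52
eef_pos: [0.5376, 0.1627, 0.1657]
tool_rot: [0.247, 0.663, 0.247, -0.662]
contact_force: [0.9, 2.5, 4.9]
gripper_width: 0.689
```

step_arm(
  plan=[
    [0,0,0,0,0,0],
    [0,0,0,0,0,0],
    [0,0,0,0,0,0],
    [0,0,0,0,0,0],
    [0,0,0,0,0,0],
  ],
  fingers=-1,
)

```text
t: 55.15
eef_pos: [0.5372, 0.1625, 0.1653]
tool_rot: [-0.247, -0.663, -0.247, 0.663]
contact_force: [-0.5, -0.5, 1.7]
gripper_width: 0.998
```

step_arm(
  plan=[
    [-0.5,0,0,0,0,0],
    [-0.9,0,0,0,0,0],
    [-0.9,0,0,0,0,0],
    [-0.5,0,0,0,0,0],
  ],
)

```text
t: 55.65
eef_pos: [0.5384, 0.1623, 0.2807]
tool_rot: [0.246, 0.664, 0.247, -0.662]
contact_force: [0.1, 0.6, -0.2]
gripper_width: 1.0
```

```bash
python3 go.py 0.4235 -0.3515 0.27 -65;python3 - <<'E'
from lids import *
o=shot("24"); lids(o,.185,.21,(.537,.161),.06,1); lids(o,.08,.095,(.42,-.35),.12,1)
crop("scene","24",340,440,140,240)
E
```

```text
t 55.65 cur [0.5384 0.1623 0.2807] jaw -49.21 q [-1.11  0.33  0.9   1.82 -0.29  1.13 -0.97] F [ 0.1  0.6 -0.2] T [-0.    0.05  0.  ] w 1.000
turn [ 0.0439 -0.0006 -0.    ] rows 2 each [ 0.0219 -0.0003 -0.    ]
shift [ 0.267 10.427  8.031] rows 11 each [0.024 0.948 0.73 ]
top 255 mean [533.1 152.3] mec [537.3 159.9] 29.5 z 0.1965
scene 255 mean [541.1 160.5] mec [539.8 161.1] 29.7 z 0.1962
top 341 mean [ 422.6 -352.6] mec [ 423.3 -353.2] 30.6 z 0.0884
scene 173 mean [ 426.1 -350.6] mec [ 423.6 -349.7] 29.3 z 0.0884
6.0
```

View pics/c_scene24_340_140.png

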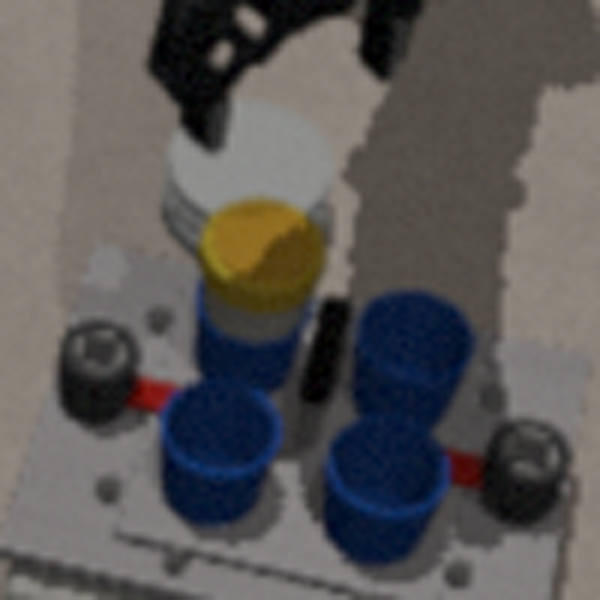

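```bash
python3 go.py 0.4235 -0.352 0.25 -49.2
```

```text
t 55.75 cur [0.539  0.1625 0.2808] jaw -49.20 q [-1.11  0.33  0.9   1.82 -0.29  1.13 -0.97] F [ 0.7  0.2 -0.6] T [-0.01  0.04 -0.01] w 1.000
turn [ 0.     -0.0009 -0.0002] rows 1 each [ 0.     -0.0009 -0.0002]
shift [ 0.77   7.851 10.591] rows 11 each [0.07  0.714 0.963]
```

step_arm(
  plan=[
    [0,0.5,0.7,0,0,0],
    [0,0.7,0.95,0,0,0],
    [0,0.7,0.95,0,0,0],
    [0,0.7,0.95,0,0,0],
    [0,0.7,0.95,0,0,0],
    [0,0.7,0.95,0,0,0],
    [0,0.7,0.95,0,0,0],
    [0,0.7,0.95,0,0,0],
  ],
)

```text
t: 56.75
eef_pos: [0.4541, -0.1952, 0.2769]
tool_rot: [-0.246, -0.663, -0.247, 0.663]
contact_force: [0.4, -0.1, -0.6]
gripper_width: 0.999
```

step_arm(
  plan=[
    [0,0.7,0.95,0,0,0],
    [0.2,0.7,0.95,0,0,0],
    [0.5,0.7,0.95,0,0,0],
    [0.5,0.35,0.4,0,0,0],
    [0,0,0,0,0,0],
    [0,0,0,0,0,0],
  ],
)

```text
t: 57.5
eef_pos: [0.4213, -0.3518, 0.2295]
tool_rot: [-0.246, -0.663, -0.247, 0.663]
contact_force: [-0.6, -0.0, -1.0]
gripper_width: 0.998
```

```bash
python3 go.py 0.4235 -0.352 0.12 -49.2
python3 - <<'E'
from lids import *
o=shot("25"); lids(o,.08,.095,(.42,-.35),.12,1)
E
```

```text
t 57.50 cur [ 0.4213 -0.3518  0.2295] jaw -49.19 q [-0.18  0.4   0.99  1.91 -0.39  1.04  0.12] F [-0.6 -0.  -1. ] T [-0.05 -0.05 -0.02] w 0.998
turn [ 0.     -0.      0.0001] rows 1 each [ 0.     -0.      0.0001]
shift [ 2.737  0.038 -0.038] rows 3 each [ 0.912  0.013 -0.013]
top 228 mean [ 428.7 -347.2] mec [ 424.3 -351.3] 29.2 z 0.0888
scene 174 mean [ 425.1 -351.8] mec [ 424.2 -351.4] 28.8 z 0.0884
```

step_arm(
  plan=[
    [0.8,0.04,-0.045,0,0,0],
    [0.9,0,0,0,0,0],
    [0.9,0,0,0,0,0],
    [0.5,0,0,0,0,0],
    [0,0,0,0,0,0],
    [0,0,0,0,0,0],
    [0,0,0,0,0,0],
  ],
)

```text
t: 58.48
eef_pos: [0.425, -0.3528, 0.1066]
tool_rot: [0.247, 0.663, 0.246, -0.662]
contact_force: [0.9, 0.4, -0.6]
gripper_width: 0.999
```

```bash
python3 go.py 0.4240 -0.3515 0.0565 -49.2
```

```text
t 58.48 cur [ 0.425  -0.3528  0.1066] jaw -49.16 q [-0.04  0.57  0.83  2.   -0.57  0.82  0.26] F [ 0.9  0.4 -0.6] T [-0.04  0.03  0.04] w 0.999
turn [ 0.0001 -0.0001 -0.0003] rows 1 each [ 0.0001 -0.0001 -0.0003]
shift [ 1.252 -0.04  -0.003] rows 2 each [ 0.626 -0.02  -0.002]
```

step_arm(
  plan=[
    [0.35,-0.03,0,0,0,0],
    [0.4,0,0,0,0,0],
    [0.3,0,0,0,0,0],
    [0.15,0,0,0,0,0],
    [0,0,0,0,0,0],
    [0,0,0,0,0,0],
  ],
)

```text
t: 59.22
eef_pos: [0.4235, -0.3517, 0.0576]
tool_rot: [0.247, 0.663, 0.246, -0.663]
contact_force: [0.1, -0.7, 0.7]
gripper_width: 0.998
```

step_arm(
  plan=[
    [0,0,0,0,0,0],
    [0,0,0,0,0,0],
    [0,0,0,0,0,0],
    [0,0,0,0,0,0],
    [0,0,0,0,0,0],
  ],
  fingers=1,
  force=40,
)

```text
t: 59.85
eef_pos: [0.4237, -0.3515, 0.0579]
tool_rot: [0.247, 0.663, 0.247, -0.662]
contact_force: [-1.4, 2.8, 5.7]
gripper_width: 0.687
```

step_arm(
  plan=[
    [-0.3,0,0,0,0,0],
    [-0.8,0,0,0,0,0],
    [-0.9,0,0,0,0,0],
    [-0.9,0,0,0,0,0],
    [-0.9,0,0,0,0,0],
    [-0.9,0,0,0,0,0],
    [-0.9,0,0,0,0,0],
    [-0.2,0,0,0,0,0],
  ],
)

```text
t: 60.85
eef_pos: [0.4238, -0.3523, 0.2917]
tool_rot: [0.247, 0.664, 0.246, -0.662]
contact_force: [-0.9, -0.3, -0.5]
gripper_width: 0.688
```

```bash
python3 go.py 0.6230 0.2358 0.30 -49.2
```

```text
t 60.85 cur [ 0.4238 -0.3523  0.2917] jaw -49.19 q [-0.24  0.34  1.05  1.83 -0.32  1.16  0.06] F [-0.9 -0.3 -0.5] T [-0.    0.    0.02] w 0.688
turn [ 0.     -0.0003 -0.0006] rows 1 each [ 0.     -0.0003 -0.0006]
shift [ -0.207  -7.876 -13.376] rows 14 each [-0.015 -0.563 -0.955]
```

step_arm(
  plan=[
    [-0.1,-0.36,-0.62,0,0,0],
    [0,-0.56,-0.95,0,0,0],
    [0,-0.56,-0.95,0,0,0],
    [0,-0.56,-0.95,0,0,0],
    [0,-0.56,-0.95,0,0,0],
    [0,-0.56,-0.95,0,0,0],
    [0,-0.56,-0.95,0,0,0],
    [0,-0.56,-0.95,0,0,0],
  ],
)

```text
t: 61.85
eef_pos: [0.5311, -0.0302, 0.2926]
tool_rot: [-0.246, -0.662, -0.247, 0.663]
contact_force: [0.3, -0.7, -2.1]
gripper_width: 0.691
```

step_arm(
  plan=[
    [0,-0.56,-0.95,0,0,0],
    [0,-0.56,-0.95,0,0,0],
    [0,-0.56,-0.95,0,0,0],
    [0,-0.56,-0.95,0,0,0],
    [0,-0.56,-0.95,0,0,0],
    [0,-0.56,-0.95,0,0,0],
    [0,-0.23,-0.4,0,0,0],
    [0,0,0,0,0,0],
  ],
)

```text
t: 62.85
eef_pos: [0.6218, 0.2371, 0.2922]
tool_rot: [-0.247, -0.662, -0.247, 0.663]
contact_force: [-0.5, -1.3, -0.2]
gripper_width: 0.683
```

```bash
python3 go.py 0.6230 0.2358 0.219 -49.2
python3 - <<'E'
from lids import *
o=shot("26"); lids(o,.185,.21,(.537,.161),.06,1)
E
```

```text
t 62.85 cur [0.6218 0.2371 0.2922] jaw -49.08 q [-1.05  0.55  0.91  1.55 -0.44  1.26 -0.94] F [-0.5 -1.3 -0.2] T [-0.02 -0.04  0.02] w 0.683
turn [ 0.0003  0.0003 -0.    ] rows 1 each [ 0.0003  0.0003 -0.    ]
shift [ 1.829  0.045 -0.   ] rows 2 each [ 0.915  0.022 -0.   ]
top 386 mean [536.8 159.8] mec [537.2 160.4] 29.7 z 0.1969
scene 262 mean [541.1 160.5] mec [539.3 160.1] 30.5 z 0.1961
```

step_arm(
  plan=[
    [0.5,0.02,0,0,0,0],
    [0.7,0,0,0,0,0],
    [0.5,0,0,0,0,0],
    [0.13,0,0,0,0,0],
    [0,0,0,0,0,0],
    [0,0,0,0,0,0],
    [0,0,0,0,0,0],
  ],
)

```text
t: 63.82
eef_pos: [0.6232, 0.2359, 0.221]
tool_rot: [0.247, 0.663, 0.247, -0.662]
contact_force: [0.1, -0.5, -1.4]
gripper_width: 0.691
```

```bash
python3 go.py 0.6230 0.2358 0.167 -49.2
python3 - <<'E'
from lids import *
o=shot("27"); lids(o,.225,.26,(.623,.236),.06,1)
crop("scene","27",340,460,140,240)
E
```

```text
t 63.83 cur [0.6232 0.2359 0.221 ] jaw -49.17 q [-1.02  0.61  0.86  1.63 -0.5   1.14 -0.89] F [ 0.1 -0.5 -1.4] T [-0.01  0.08 -0.03] w 0.691
turn [ 0.0001 -0.0002 -0.0001] rows 1 each [ 0.0001 -0.0002 -0.0001]
shift [ 1.349e+00 -1.000e-03  7.000e-03] rows 2 each [ 0.675 -0.001  0.003]
top 167 mean [608.7 221.8] mec [615.9 227.8] 27.3 z 0.2511
scene 116 mean [636.6 241.6] mec [625.3 235. ] 27.6 z 0.2505
6.0
```

View pics/c_scene27_340_140.png

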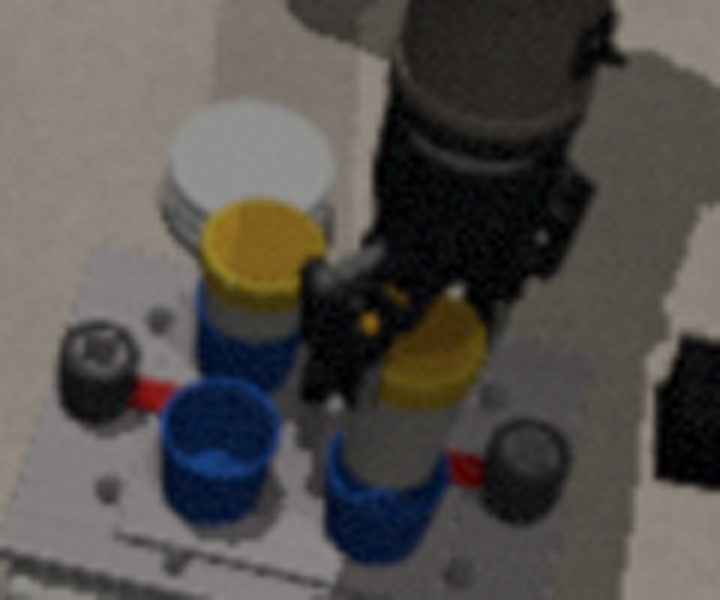

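step_arm(
  plan=[
    [0.2,0,0,0,0,0],
    [0.25,0,0,0,0,0],
    [0.25,0,0,0,0,0],
    [0.15,0,0,0,0,0],
    [0,0,0,0,0,0],
    [0,0,0,0,0,0],
  ],
)

```text
t: 64.68
eef_pos: [0.6229, 0.2358, 0.1863]
tool_rot: [0.247, 0.663, 0.247, -0.663]
contact_force: [0.0, 0.1, -2.1]
gripper_width: 0.696
```

step_arm(
  plan=[
    [0.1,0,0,0,0,0],
    [0.1,0,0,0,0,0],
    [0.1,0,0,0,0,0],
    [0.03,0,0,0,0,0],
    [0,0,0,0,0,0],
    [0,0,0,0,0,0],
  ],
)

```text
t: 65.42
eef_pos: [0.6231, 0.2363, 0.1731]
tool_rot: [0.247, 0.663, 0.247, -0.662]
contact_force: [3.9, 4.1, 0.3]
gripper_width: 0.69
```

step_arm(
  plan=[
    [0.02,0,-0.018,0,0,0],
    [0.02,0,0,0,0,0],
    [0,0,0,0,0,0],
  ],
)

```text
t: 65.8
eef_pos: [0.6234, 0.2365, 0.1714]
tool_rot: [0.247, 0.663, 0.247, -0.663]
contact_force: [2.9, 3.5, 0.9]
gripper_width: 0.689
```

step_arm(
  plan=[
    [0.02,0,-0.01,0,0,0],
    [0.02,0,0,0,0,0],
    [0,0,0,0,0,0],
  ],
)

```text
t: 66.18
eef_pos: [0.6235, 0.2367, 0.1696]
tool_rot: [-0.247, -0.663, -0.247, 0.663]
contact_force: [1.8, 3.7, 0.0]
gripper_width: 0.685
```

step_arm(
  plan=[
    [0.02,0,0,0,0,0],
    [0.015,0,0,0,0,0],
    [0,0,0,0,0,0],
  ],
)

```text
t: 66.55
eef_pos: [0.6237, 0.2368, 0.1683]
tool_rot: [0.247, 0.663, 0.247, -0.663]
contact_force: [1.4, 4.1, 1.6]
gripper_width: 0.687
```

step_arm(
  plan=[
    [0.015,-0.008,-0.006,0,0,0],
    [0.01,0,0,0,0,0],
    [0,0,0,0,0,0],
  ],
)

```text
t: 66.92
eef_pos: [0.6237, 0.237, 0.1675]
tool_rot: [0.247, 0.663, 0.247, -0.663]
contact_force: [2.5, 3.8, 3.2]
gripper_width: 0.687
```

step_arm(
  plan=[
    [0.015,0,0,0,0,0],
    [0,0,0,0,0,0],
  ],
)

```text
t: 67.18
eef_pos: [0.6238, 0.2371, 0.167]
tool_rot: [0.247, 0.663, 0.247, -0.662]
contact_force: [2.5, 4.1, 3.7]
gripper_width: 0.687
```

step_arm(
  plan=[
    [0.01,0,0,0,0,0],
    [0,0,0,0,0,0],
  ],
)

```text
t: 67.42
eef_pos: [0.6239, 0.2371, 0.1667]
tool_rot: [0.247, 0.663, 0.247, -0.662]
contact_force: [1.4, 4.5, 4.8]
gripper_width: 0.688
```

Home with about 6 N push, as for the first. Release and retreat.

step_arm(
  plan=[
    [0,0,0,0,0,0],
    [0,0,0,0,0,0],
    [0,0,0,0,0,0],
    [0,0,0,0,0,0],
    [0,0,0,0,0,0],
  ],
  fingers=-1,
)

```text
t: 68.05
eef_pos: [0.6235, 0.2369, 0.1662]
tool_rot: [-0.247, -0.663, -0.247, 0.663]
contact_force: [-0.7, 0.5, -0.7]
gripper_width: 1.003
```

step_arm(
  plan=[
    [-0.5,0,0,0,0,0],
    [-0.9,0,0,0,0,0],
    [-0.9,0,0,0,0,0],
    [-0.9,0,0,0,0,0],
    [0,0.5,0.9,0,0,0],
    [0,0.5,0.9,0,0,0],
    [0,0.5,0.9,0,0,0],
    [0,0.5,0.9,0,0,0],
  ],
)

```text
t: 69.05
eef_pos: [0.5667, 0.0807, 0.2958]
tool_rot: [0.246, 0.663, 0.247, -0.662]
contact_force: [-0.2, -0.3, -0.4]
gripper_width: 1.001
```

step_arm(
  plan=[
    [0,0.5,0.9,0,0,0],
    [0,0.5,0.9,0,0,0],
    [0,0.5,0.9,0,0,0],
    [0,0.5,0.9,0,0,0],
    [0,0,0,0,0,0],
    [0,0,0,0,0,0],
  ],
)

```text
t: 69.8
eef_pos: [0.5107, -0.0722, 0.2952]
tool_rot: [0.246, 0.663, 0.247, -0.662]
contact_force: [0.3, 0.4, -0.3]
gripper_width: 0.999
```

```bash
python3 go.py 0.5 -0.1 0.3 -49.2
python3 - <<'E'
from lids import *
o=shot("28"); lids(o,.185,.21,(.538,.161),.05,1); lids(o,.185,.21,(.623,.236),.05,1)
for n in ("top","scene"):
    p=o[n][0].astype(int);W=cloud(n,o[n][1]);z=W[...,2];r,g,b=p[...,0],p[...,1],p[...,2]
    for c in ((.5866,.303),(.5709,.0915)):
        m=near(W,c,.06)&(r>70)&(g<60)&(b<60)&(z>.104)&(z<.118); q=W[m][:,:2]
        e=(q-c).mean(0); print(n,len(q),rect(q),np.degrees(np.arctan2(e[1],e[0])))
    m=near(W,(.456,.418),.07)&(r>60)&(g<45)&(b<45)&(z>.1); print(n,"handle z",np.round(np.percentile(z[m],[5,50,95]),4),rect(W[m][:,:2]))
    bb=(b>60)&(r<.6*b); m=near(W,(.58,.198),.11)&bb&(z>.145)&(z<.16); print(n,"rims z",np.median(z[m]))
crop("scene","28",320,500,150,270); crop("top","28",140,340,130,260)
E
```

```text
t 69.80 cur [ 0.5107 -0.0722  0.2952] jaw -49.19 q [-0.87  0.23  1.07  1.9  -0.23  1.14 -0.58] F [ 0.3  0.4 -0.3] T [-0.01  0.02  0.04] w 0.999
turn [ 0.     -0.0003 -0.    ] rows 1 each [ 0.     -0.0003 -0.    ]
shift [-0.12   0.352  0.656] rows 1 each [-0.12   0.352  0.656]
top 389 mean [536.6 159.7] mec [537.5 161. ] 30.1 z 0.1965
scene 261 mean [541.5 160.6] mec [539.2 161.1] 29.5 z 0.1962
top 381 mean [621.6 233.6] mec [622.2 234.2] 29.6 z 0.1968
scene 311 mean [624.6 234.5] mec [622.7 233.7] 30.5 z 0.1963
top 53 (array([582.9, 270.5]), array([31. , 13.9]), 85.66) -95.92498285822705
top 42 (array([571.7, 124.8]), array([23.4, 14.9]), 85.3) 88.33119450141774
top handle z [0.1292 0.1424 0.1518] (array([454.6, 416.7]), array([82. , 13.8]), 0.92)
top rims z 0.15191030342811995
scene 23 (array([584.8, 276.5]), array([12.6, 14.6]), 75.65) -94.52080610311262
scene 24 (array([572.5, 119.2]), array([15.5, 15.2]), 80.12) 86.90975214857993
scene handle z [0.1424 0.1495 0.1529] (array([456.5, 417.5]), array([87.4, 13.6]), 0.89)
scene rims z 0.15163965722336958
4.444444444444445
4.0
```

View pics/c_scene28_320_150.png

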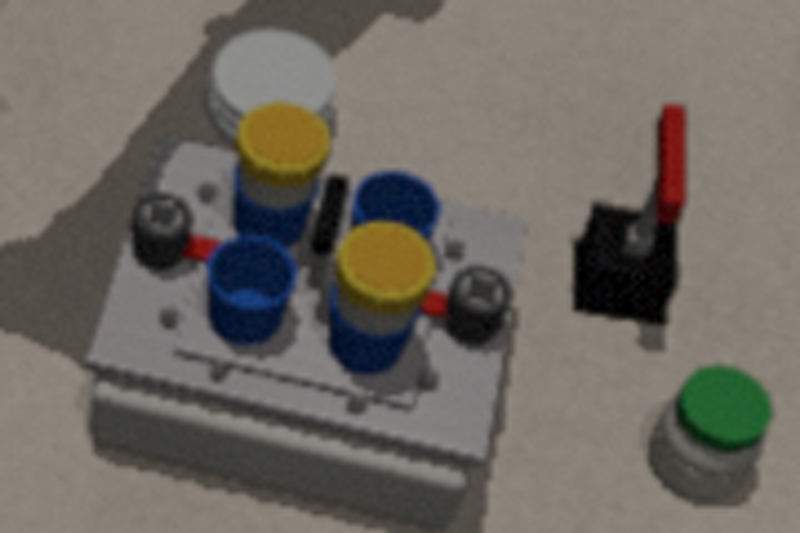

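View pics/c_top28_140_130.png

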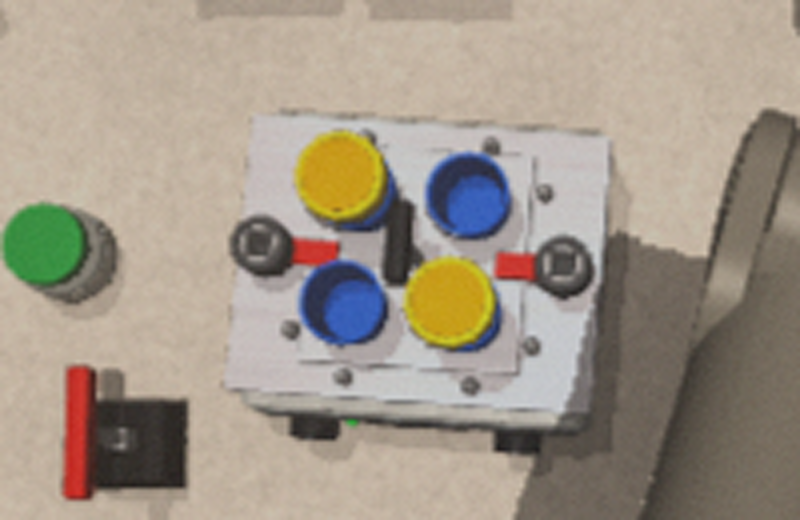

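View pics/scene28.png

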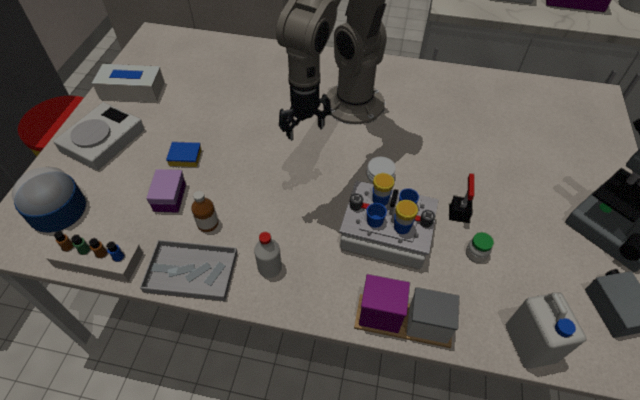

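```bash
python3 -c "
from station import bot
print(bot.hand_in())"
```

```text
the job is handed in; nothing more can be done
None
```

The job was finished and handed in at about 70 s of the 208 s allowed, with no verdict reported.

- **Rack:** It sits flat between the locating pins. Sleeve rims measure about 152 mm above the bench against an expected 153 mm. It shifted about 2 mm within its play during the clamping.
- **Clamps:** I turned both clockwise with the key until the torque rose to about 0.4 N m and the claw stopped moving.
    - **Left:** The last claw-angle readings were -94.5 to -95.9° in the world frame, where the hard stop is about -94.3°.
    - **Right:** The readings were 85.3 to 88.3°, with the stop at about 85.7°. Taken at face value, the worst one leaves the clamp up to 2.6° short. I put the spread down to measurement error of about 2°, because the claw no longer moved when I turned the key further.
- **Key:** It is back upright in its stand. The handle top reads about 150 mm, as it did at the start.
- **Pots:** Only two were on the bench. One was knocked against the other partway through, so I located both again before picking them up. They are in sleeves 2 and 3, pushed home with about 6 N. Lid tops measure 196 to 197 mm against an expected 197 mm.
- **Other items:** In the last pictures nothing else on the bench appears to have moved, and the arm is clear of everything.

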